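# Find the perished book-rest pad with the pin gauge

### The arm

A 6-joint arm with a two-finger parallel gripper is mounted at the origin on the work surface. World frame = base frame: x ahead of the robot, y to its left, z up, the work surface at z = 0. Lengths are in m, angles in rad, forces in N, time in s.
With the tool pointing down it reaches from about 0.425 to 0.95 m from the base axis. Payload 3.5 kg.
Tool frame: the origin (TCP) lies between the finger pads; the fingertips stand 17 mm ahead of it and the grasp point (between the pads) lies 2 mm behind it; z points along the fingers, y is the line along which they close (so a half turn about z gives the same grasp; the last joint's range is limited). The gripper opens to 85 mm and grips with 20 to 120 N. Pads are 22 mm wide; open, the fingers measure 114 mm over their backs; the gripper's body (76 mm by 85 mm) begins 54 mm behind the grasp point. The pads swing forward as they close: fully open they stand 13 mm farther back than shut.
Start: joints at [-1.251, 0.286, 1.577, -0, 1.279, -0.15], TCP at [0.306, -0.602, 0.248] pointing down, gripper open.
Joint ranges: [-2.77, 2.77], [-0.9, 2.22], [0.21, 2.48], [-1.53, 4.67], [0.24, 2.81], [-2.84, 2.84]. Speed limits (rad/s): [2.79, 2.79, 3.14, 3.14, 3.14, 3.14].

### API

Orientations are given as a 3x3 rotation matrix whose columns are the frame's x, y, z axes.
In Python, from rig import ctrl gives the robot as it stands.
- The arm moves only by the shell command python3 -m jog 'ROWS' [FORCE]. ROWS is a JSON object of lists of equal length, an entry for each row: "dr": the turn, a rotation vector about the tool's x, y, z each as a share of pi rad, from -1 to 1, a list of three; "translation": the shift along the tool's x, y, z each as a share of 0.25 m, from -1 to 1, a list of three; "fingers": the opening, from 0 (shut) to 1 (fully open). A call has 1 to 10 rows; each row shifts and turns the commanded pose from where the row before left it, along the tool's axes as they then stand; what a row does not reach is not made up. A row lasts 1/8 s, in which the tool goes at most 62.5 mm and 10.7 degrees, less where a joint would pass 70% of its speed; a pose out of reach is approached as far as the arm can. A call with a number of a shift or a turn outside -1 to 1 is refused whole. A call with a gripper value outside its range is refused whole. The fingers move at their own pace and stop on an object; FORCE is the grip in N (left out, the last holds). Time passes only in rows, so rows that do not move let the fingers close. It gives the time, the measured TCP pose, the force, the opening and the grip force at its end, in the units of the state.
- ctrl.observe(): the state, without advancing time (a new reading comes with each control period).
- ctrl.capture(name): name is "scene" or "top" or "wrist"; returns (picture, depth): 480x640x3 uint8, blue, green, red; 480x640 float32, m along the optical axis (not along the pixel's ray), 0 where there is no reading.
- ctrl.camera_params(name): a dict with "camera_matrix" (3x3 intrinsics, pixels), "R" (3x3) and "t" (3): a world point X has camera coordinates R X + t; the wrist camera has in their place "tool_from_camera" (4x4, takes a point from camera to tool coordinates, whose origin is the TCP and whose axes are the flange's). Camera axes: x right, y down, z forward; pixel columns grow to the right and rows downward; lengths in m; the calibration is good to about 2 mm. A picture is of the moment at which its call begins: read the wrist's pose just before it. camera_params takes no time and is no camera call.
- ctrl.finish_job(): hands the job in; it is judged then, once.
Trained networks look in the newest picture that a camera, given by its name, has taken for a name from the list of things; names that differ only in an ending like _2 or _b are one class to them, and where a whole thing is asked for, a point or a joint stands for the part that bears it (a point fixed in the world has none). Each returns a list of dicts, best first, with "conf" (0 to 1); they miss things now and then, are a little off and sometimes report something else, mostly with a low value. They report only what shows in the picture. A call takes as long as a camera call.
- ctrl.spot_in(camera, thing): "xyz" ([x, y, z] in m, in the coordinates of the camera as it stood for that picture, good to about 4 mm: the middle of the surface that is visible of it).
The state is a dict: "t": time; "joint_pos": joint angles; "joint_vel": joint speeds; "effort": joint torques, N m; "position": TCP position; "orientation": TCP orientation; "ft_force": force on the tool from outside, world axes, zero at the start; "ft_torque": the same for the moment, N m; "gripper_width": opening from 0.0 (shut) to 1.0 (fully open); "gripper_force": force on a finger pad.
Only numpy, scipy, OpenCV 4.12 (cv2) and the standard library are available. Lean on these libraries where they do the work, as an engineer would, in place of code of your own. Each camera call takes 0.05 s, during which the arm holds its last target. There are 200 camera calls.

### The job

Take the pin gauge off the tool rail and press it squarely onto the rubber pads of the book rests, its shoe flat on the sloping board for a moment, until you have tested the one pad that has gone soft, where the pin is pushed back least and leaves a dent. Then push that rest's status lever fully back to mark it out of use, leaving the levers of the sound rests as they are, and hang the gauge by its clip back in its gap between the other tools on the rail, without knocking those or anything else on the table out of place.

Things in the scene. Friction and masses are not known exactly. Their poses are not given: they have to be found in the camera images.
- gauge: Pin gauge, hung upright: square barrel 26 x 26 mm, from 8 to 170 mm above its underside (cap to 174), dark steel above 100, on a square metal shoe 50 x 50 x 8 mm. 0.16 kg, balanced about 110 mm up. Origin: centre of the shoe's flat underside; z up along the barrel, +x to the face with the clip, which lies on the rail's bar; the shoe then clears the bar by 4 mm and its top leans 0.08 rad off the bar. A sprung steel pin, 8 mm thick, sticks out 20 mm below the shoe on the axis.
- gauge_clip (a point): Top middle of the slot of the gauge's clip, 95 mm above the underside, 37.5 mm to +x of the axis. Clip, 14 mm wide (y): a spacer on the barrel (x to 32 mm, z = 28 to 100 mm), a cross-piece 5 mm thick, a leg (x = 43 to 47 mm) down to z = 72 mm; the 11 mm slot between spacer and leg, open below, straddles the 6 mm bar. Grip the barrel above the clip, on its +y and -y faces.
- gauge_pin (a joint): How far the pin is pushed into the barrel, m: 0 free, 0.0205 at most; spring 0.33 N/mm, 0.33 N preload. A steel pointer on the barrel's +y and -y faces shows it: 30 mm above the underside at 0, rising over white ticks 4 mm apart. With the shoe flat on the board it reads about 0.015 on a sound pad, about 0.004 on the perished one, which sinks 16 mm.
- face_a: Sloping pale board of a book rest, fixed, 100 x 100 x 22 mm, rising 32 degrees away from the robot's side. Origin: middle of its upper face, 58 mm above the table = centre of the springy black rubber pad, 33 mm square, flush. z: outward normal, x: up the slope. The three rests look alike (base 172 x 100 mm); exactly one pad is perished (soft), only the gauge tells which.
- pad_a (a joint): How far the pad of face_a is sunk below the board, m: 0 flush (start), 0.019 at most. A sound pad is stiff (1 N/mm) and springs back to 0; the perished one gives way at about 1.5 N and keeps its dent.
- lever_a (a joint): Status lever behind board face_a: 0 to 0.1 rad = leaning towards the board, in use; 1.0 = leaning back, away from the board, out of use (its stop). Swings in the upright plane of the board's x axis; stays where left; under 3 N at the tip. Pivot 102 mm above the table, on a block 70 x 50 mm and 105 mm high.
- lever_a_tip (a point): Centre of that lever's black ball tip, 26 mm across, on a 10 mm rod 60 mm long from the pivot; about 155 mm above the table. Moves back 58 mm, level, in the full swing.
- face_b: Sloping pale board of a book rest, fixed, 100 x 100 x 22 mm, rising 32 degrees away from the robot's side. Origin: middle of its upper face, 58 mm above the table = centre of the springy black rubber pad, 33 mm square, flush. z: outward normal, x: up the slope. The three rests look alike (base 172 x 100 mm); exactly one pad is perished (soft), only the gauge tells which.
- pad_b (a joint): How far the pad of face_b is sunk below the board, m: 0 flush (start), 0.019 at most. A sound pad is stiff (1 N/mm) and springs back to 0; the perished one gives way at about 1.5 N and keeps its dent.
- lever_b (a joint): Status lever behind board face_b: 0 to 0.1 rad = leaning towards the board, in use; 1.0 = leaning back, away from the board, out of use (its stop). Swings in the upright plane of the board's x axis; stays where left; under 3 N at the tip. Pivot 102 mm above the table, on a block 70 x 50 mm and 105 mm high.
- lever_b_tip (a point): Centre of that lever's black ball tip, 26 mm across, on a 10 mm rod 60 mm long from the pivot; about 155 mm above the table. Moves back 58 mm, level, in the full swing.
- face_c: Sloping pale board of a book rest, fixed, 100 x 100 x 22 mm, rising 32 degrees away from the robot's side. Origin: middle of its upper face, 58 mm above the table = centre of the springy black rubber pad, 33 mm square, flush. z: outward normal, x: up the slope. The three rests look alike (base 172 x 100 mm); exactly one pad is perished (soft), only the gauge tells which.
- pad_c (a joint): How far the pad of face_c is sunk below the board, m: 0 flush (start), 0.019 at most. A sound pad is stiff (1 N/mm) and springs back to 0; the perished one gives way at about 1.5 N and keeps its dent.
- lever_c (a joint): Status lever behind board face_c: 0 to 0.1 rad = leaning towards the board, in use; 1.0 = leaning back, away from the board, out of use (its stop). Swings in the upright plane of the board's x axis; stays where left; under 3 N at the tip. Pivot 102 mm above the table, on a block 70 x 50 mm and 105 mm high.
- lever_c_tip (a point): Centre of that lever's black ball tip, 26 mm across, on a 10 mm rod 60 mm long from the pivot; about 155 mm above the table. Moves back 58 mm, level, in the full swing.
- tool_rail: Tool rail, fixed: upright flat aluminium bar 6 mm thick (x), 70 mm high, 200 mm long (y), top edge 155 mm above the table; posts at its ends, feet 30 mm out in front, 60 mm behind. Origin: on the table under the bar's middle; y along the bar. Tools hang on its -x (robot) side. Hung, the gauge's origin is at about x = -33, y = 0, z = 57 mm here, its x axis along the rail's.
- rail_gap (a point): Middle of the bar's top edge, where the gauge's clip belongs, between the two other hung tools, whose inner edges are about 80 mm apart.
- folder: Bone folder hung on the rail by a clip, left (+y, about 60 mm) of the gauge: 36 mm wide (y), 8 mm thick, 115 mm high. Origin: its lower edge, on its back face; the clip sits on the bar 100 mm above it; it reaches 115 mm up. Bystander.
- magnifier: Magnifier hung on the rail by a clip, right (-y, about 60 mm) of the gauge: round lens 43 mm across, handle 14 mm wide going up to 115 mm. Origin: 18 mm below the lens centre, about its lower edge; clip on the bar 100 mm above it. Bystander.
- weight: Small brass weight, a cylinder 22 mm across and 30 mm high, standing beside rest a. Origin: centre of underside. Bystander.
- paste_jar: Small paste jar 24 mm across, 40 mm high, beside rest b. Origin: centre of underside. Bystander.
- eraser: White eraser 45 x 22 x 16 mm beside rest c. Origin: centre of underside. Bystander.
- stapler: Desk stapler, 36 x 110 x 43 mm, in front on the left. Origin: centre of underside. Bystander.
- clip_cup: White cup 64 mm across, 50 mm high, in front on the right. Origin: centre of underside. Bystander.

How it is judged:
On the way:
1. The gauge is pressed squarely on the soft pad, its shoe flat on the board (((x of gauge in the frame of face_a between -0.009 and 0.009 m and y of gauge in the frame of face_a between -0.009 and 0.009 m and z of gauge in the frame of face_a below 0.005 m and angle between the z axis of gauge and the z axis of face_a, either way round below 0.12 rad and value of joint gauge_pin between 0.0015 and 0.009 m and value of joint pad_a above 0.009 m) or (x of gauge in the frame of face_b between -0.009 and 0.009 m and y of gauge in the frame of face_b between -0.009 and 0.009 m and z of gauge in the frame of face_b below 0.005 m and angle between the z axis of gauge and the z axis of face_b, either way round below 0.12 rad and value of joint gauge_pin between 0.0015 and 0.009 m and value of joint pad_b above 0.009 m) or (x of gauge in the frame of face_c between -0.009 and 0.009 m and y of gauge in the frame of face_c between -0.009 and 0.009 m and z of gauge in the frame of face_c below 0.005 m and angle between the z axis of gauge and the z axis of face_c, either way round below 0.12 rad and value of joint gauge_pin between 0.0015 and 0.009 m and value of joint pad_c above 0.009 m))), for 0.2 s.
At the end, for the whole second after the job is handed in: The lever of the rest with the dented (soft) pad is back, over 0.8 rad, the others forward, under 0.3; the gauge hangs at rest by its clip, within 25 mm of the rail's middle, within 0.2 rad of upright; hung tools and bystanders are within 30 mm of where they were (((value of joint pad_a above 0.008 m and value of joint lever_a above 0.8 rad and value of joint each of lever_b, lever_c below 0.3 rad) or (value of joint pad_b above 0.008 m and value of joint lever_b above 0.8 rad and value of joint each of lever_a, lever_c below 0.3 rad) or (value of joint pad_c above 0.008 m and value of joint lever_c above 0.8 rad and value of joint each of lever_a, lever_b below 0.3 rad)) and x of gauge in the frame of tool_rail between -0.044 and -0.026 m and y of gauge in the frame of tool_rail between -0.025 and 0.025 m and z of gauge in the frame of tool_rail between 0.052 and 0.066 m and angle between gauge's own z axis and vertical below 0.2 rad and linear speed of gauge below 0.02 m/s and distance of each of folder, magnifier, weight, paste_jar, eraser, stapler, clip_cup from where it was at the start of the episode below 0.03 m); the robot touches nothing.
It fails at once if The lever of a sound or untested rest is pushed over ((value of joint lever_a above 0.5 rad and value of joint pad_a below 0.006 m) or (value of joint lever_b above 0.5 rad and value of joint pad_b below 0.006 m) or (value of joint lever_c above 0.5 rad and value of joint pad_c below 0.006 m)).
It fails at once if A hanging neighbour or another bystander is moved by more than 40 mm (distance of any of folder, magnifier, weight, paste_jar, eraser, stapler, clip_cup from where it was at the start of the episode above 0.04 m).
It also fails if it takes over 72 s, if anything falls off the work surface, if the arm or the gripper's body presses on something with over 40 N, if the wrist force passes 120 N, or if a joint passes its speed limit or range.

## Working session

There is one attempt and no reset: what is moved stays moved. The work goes in short steps, Python scripts to look and compute and a shell command to move; the robot and the scene stay as the last step left them, time stands still between calls to the robot, and variables do not carry over. Pictures are saved under pics/ and viewed, at most 10 in all, crops included, and the job is handed in when it is done.

```bash
ls; mkdir -p pics
cat > h.py <<'E'
import numpy as np, cv2
from rig import ctrl
def w(cam,p):
    P=ctrl.camera_params(cam); p=np.array(p)
    if cam=="wrist":
        s=ctrl.observe(); T=np.array(P["tool_from_camera"]); q=T[:3,:3]@p+T[:3,3]
        return np.array(s["orientation"])@q+np.array(s["position"])
    return np.array(P["R"]).T@(p-np.array(P["t"]))
def px(cam,u,v,d):
    K=np.array(ctrl.camera_params(cam)["camera_matrix"])
    return w(cam,np.linalg.inv(K)@np.array([u,v,1])*d)
E
python3 - <<'E'
from h import *
np.set_printoptions(precision=3,suppress=True)
for c in ["scene","top"]:
    im,d=ctrl.capture(c); cv2.imwrite(f"pics/{c}0.png",im); np.save(f"{c}0.npy",d)
    for n in ["gauge","gauge_clip","face_a","lever_a_tip","tool_rail","folder","magnifier","weight","paste_jar","eraser","stapler","clip_cup"]:
        print(c,n,[(round(r["conf"],2),w(c,r["xyz"]).round(3).tolist()) for r in ctrl.spot_in(c,n)[:5]])
s=ctrl.observe();print(s["t"],s["position"],s["orientation"],s["ft_force"])
E
```

```text
pics
scene gauge [(0.87, [0.512, -0.353, 0.172])]
scene gauge_clip [(0.82, [0.513, -0.355, 0.175]), (0.66, [0.539, -0.412, 0.077])]
scene face_a [(0.83, [0.595, -0.141, 0.067]), (0.7, [0.496, 0.286, 0.058]), (0.66, [0.601, 0.077, 0.06])]
scene lever_a_tip [(0.68, [0.647, -0.134, 0.157])]
scene tool_rail [(0.8, [0.547, -0.364, 0.109])]
scene folder [(0.72, [0.534, -0.288, 0.152])]
scene magnifier [(0.96, [0.543, -0.413, 0.076])]
scene weight [(0.66, [0.494, 0.288, 0.057]), (0.53, [0.597, -0.038, 0.027])]
scene paste_jar [(0.67, [0.483, 0.26, 0.023])]
scene eraser [(0.52, [0.55, -0.366, 0.108])]
scene stapler [(0.64, [0.372, 0.271, 0.022]), (0.64, [0.543, -0.361, 0.106])]
scene clip_cup [(0.55, [0.328, -0.289, 0.035])]
top gauge [(0.83, [0.504, -0.342, 0.151])]
top gauge_clip [(0.94, [0.506, -0.344, 0.154]), (0.37, [0.574, -0.113, 0.062])]
top face_a [(0.93, [0.592, 0.109, 0.065]), (0.79, [0.587, -0.115, 0.061]), (0.59, [0.481, 0.333, 0.062])]
top lever_a_tip [(0.59, [0.633, -0.133, 0.165]), (0.17, [0.642, 0.113, 0.171])]
top tool_rail [(0.94, [0.54, -0.321, 0.011])]
top folder [(0.62, [0.532, -0.288, 0.166])]
top magnifier [(0.72, [0.533, -0.408, 0.143])]
top weight [(0.48, [0.587, -0.038, 0.03])]
top paste_jar []
top eraser [(0.7, [0.57, 0.174, 0.021])]
top stapler [(0.63, [0.641, 0.113, 0.169]), (0.6, [0.36, 0.269, 0.046])]
top clip_cup [(0.95, [0.333, -0.298, 0.02])]
1.3 [ 0.306 -0.602  0.248] [[ 0.892  0.453 -0.   ]
 [ 0.453 -0.892  0.   ]
 [-0.    -0.    -1.   ]] [-0.368 -0.285 -0.777]
```

View pics/scene0.png

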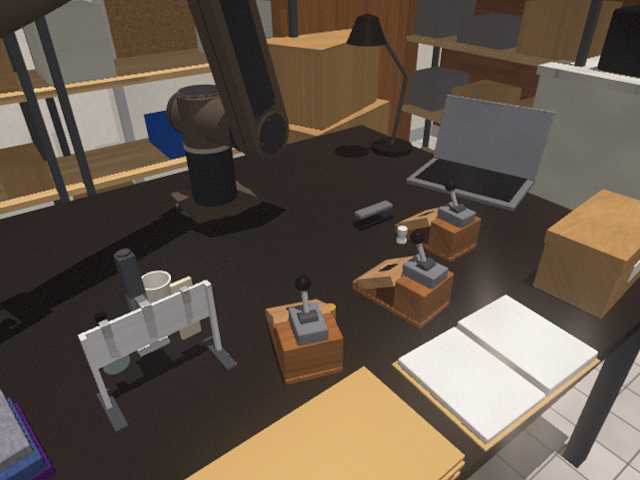

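View pics/top0.png

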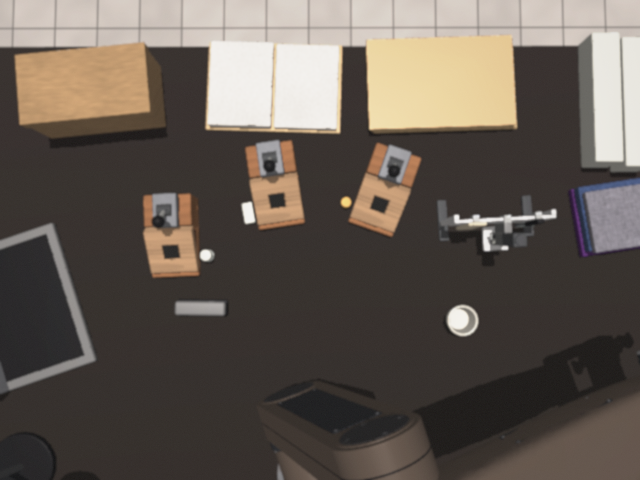

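The scene view shows the rail at the left with the gauge around (128,270), and the three rests with lever balls at (304,283), (418,237) and (452,188). In the top view the pads are at (171,251), (277,200) and (381,205), the rail bar runs from (455,219) to (555,213), and the gauge top is near (495,240).

Run:
```python
from h import *
np.set_printoptions(precision=4,suppress=True)
im=cv2.imread("pics/top0.png"); d=np.load("top0.npy")
K=np.array(ctrl.camera_params("top")["camera_matrix"]);R=np.array(ctrl.camera_params("top")["R"]);t=np.array(ctrl.camera_params("top")["t"])
v,u=np.mgrid[:480,:640]; C=np.stack([(u-K[0,2])/K[0,0]*d,(v-K[1,2])/K[1,1]*d,d],-1)
W=(C-t)@R
print("f",K[0,0],"campos",-R.T@t)
g=cv2.cvtColor(im,cv2.COLOR_BGR2GRAY)
for n,(cu,cv_) in zip("cba",[(171,251),(277,200),(381,205)]):
    sl=np.s_[cv_-13:cv_+14,cu-13:cu+14]
    m=(g[sl]<45); ys,xs=np.nonzero(m); 
    nn,lab,st,ce=cv2.connectedComponentsWithStats(m.astype(np.uint8)); k=lab[13,13]; k=k or 1
    uu,vv=cu-13+ce[k][0],cv_-13+ce[k][1]
    P=W[sl].reshape(-1,3)
    # plane fit robust
    P=P[np.isfinite(P).all(1)]
    for _ in range(4):
        c=P.mean(0); n_=np.linalg.svd(P-c)[2][2]; n_*=np.sign(n_[2]); r=(P-c)@n_; P=P[abs(r)<max(.002,1.5*r.std())]
    ray=R.T@np.array([(uu-K[0,2])/K[0,0],(vv-K[1,2])/K[1,1],1]);o=-R.T@t
    X=o+ray*((c-o)@n_)/(ray@n_)
    # edge direction of pad
    cnt=np.argwhere(lab==k)[:,::-1].astype(np.float32); rect=cv2.minAreaRect(cnt)
    print(n,"px",uu,vv,"area",st[k][4],"pad",X,"normal",n_,"tilt",np.degrees(np.arccos(n_[2])),"upslope yaw",np.degrees(np.arctan2(-n_[1],-n_[0])),rect,len(P))
    # ball
for n,(cu,cv_) in zip("cba",[(158,221),(269,165),(394,170)]):
    Q=W[cv_-8:cv_+9,cu-8:cu+9].reshape(-1,3); Q=Q[Q[:,2]>.14]; print("ball",n,Q.mean(0),Q[:,2].max(),len(Q))
sl=np.s_[195:260,430:565]; Q=W[sl].reshape(-1,3)
b=Q[(Q[:,2]>.148)&(Q[:,2]<.16)&(Q[:,0]>.51)]
c=np.median(b,0); 
for _ in range(4):
    c=b.mean(0); D=np.linalg.svd((b-c)[:,:2])[2][0]; r=(b-c)[:,:2]@np.array([-D[1],D[0]]); b=b[abs(r)<max(.004,1.5*r.std())]
s=(b-c)[:,:2]@D; mid=c[:2]+D*(s.max()+s.min())/2
print("rail c",c,"dir",D,"len",np.ptp(s),"mid",mid)
q=Q[Q[:,2]>.19]; print("gauge top",q.mean(0),q[:,2].max(),len(q),q.min(0),q.max(0))
cv2.imwrite("pics/t2.png",cv2.resize(im[130:290,130:570],None,fx=1.8,fy=1.8,interpolation=cv2.INTER_CUBIC))
```

```text
f 615.5800910952654 campos [0.4317 0.0109 1.3676]
c px 170.76666666666668 251.2 area 90 pad [ 0.4892  0.4047 -0.2276] normal [-0.6149  0.7701  0.1698] tilt 80.22334285738205 upslope yaw -51.39613700364305 ((13.0, 13.5), (9.0, 12.0), 90.0) 400
b px 276.4634146341463 200.109756097561 area 82 pad [0.588  0.1093 0.0592] normal [-0.5269 -0.06    0.8478] tilt 32.028725924125254 upslope yaw 6.4930065455949135 ((12.628047943115234, 13.152440071105957), (9.497112274169922, 11.374448776245117), 83.6598129272461) 417
a px 379.2168674698795 204.289156626506 area 83 pad [ 1.3796 -0.7692 -7.0594] normal [ 0.6904 -0.7092  0.1431] tilt 81.77474784402366 upslope yaw 134.2296876760151 ((11.100000381469727, 12.19999885559082), (11.067971229553223, 9.803058624267578), 18.434947967529297) 354
ball c [0.5349 0.3338 0.1647] 0.17248805732307457 138
ball b [0.6401 0.1133 0.1922] 1.3675596545516575 136
ball a [ 0.6343 -0.1297  0.1658] 0.17485548748427096 136
rail c [ 0.5402 -0.3485  0.1556] dir [ 0.0521 -0.9986] len 0.19894088380132494 mid [ 0.5403 -0.3492]
gauge top [ 0.4877 -0.3058  0.3638] 1.3675596545516575 316 [ 0.4317 -0.3674  0.1903] [0.5106 0.0109 1.3676]
```

Run:
```python
from h import *
np.set_printoptions(precision=4,suppress=True)
im=cv2.imread("pics/top0.png"); d=np.load("top0.npy")
P_=ctrl.camera_params("top");K=np.array(P_["camera_matrix"]);R=np.array(P_["R"]);t=np.array(P_["t"])
v,u=np.mgrid[:480,:640]; C=np.stack([(u-K[0,2])/K[0,0]*d,(v-K[1,2])/K[1,1]*d,d],-1)
W=(C-t)@R; ok=d>0
g=cv2.cvtColor(im,cv2.COLOR_BGR2GRAY);o=-R.T@t
for n,(cu,cv_),(bu,bv) in zip("cba",[(171,251),(277,200),(380,205)],[(158,221),(269,165),(394,170)]):
    sl=np.s_[cv_-13:cv_+14,cu-13:cu+14]
    nn,lab,st,ce=cv2.connectedComponentsWithStats((g[sl]<60).astype(np.uint8)); k=lab[13,13]
    uu,vv=cu-13+ce[k][0],cv_-13+ce[k][1]
    P=W[sl][ok[sl]]; P=P[(P[:,2]>.03)&(P[:,2]<.1)]
    for _ in range(5):
        c=P.mean(0); n_=np.linalg.svd(P-c)[2][2]; n_*=np.sign(n_[2]); r=(P-c)@n_; P=P[abs(r)<max(.002,1.5*r.std())]
    ray=R.T@np.array([(uu-K[0,2])/K[0,0],(vv-K[1,2])/K[1,1],1])
    X=o+ray*((c-o)@n_)/(ray@n_)
    Q=W[bv-8:bv+9,bu-8:bu+9][ok[bv-8:bv+9,bu-8:bu+9]]; Q=Q[Q[:,2]>.145]; b=Q.mean(0)
    # board outline yaw: wood colour mask minAreaRect
    print(n,"px",uu,vv,st[k],"pad",X,"normal",n_,"tilt",np.degrees(np.arccos(n_[2])),"yaw",np.degrees(np.arctan2(-n_[1],-n_[0])),"ball",b,Q[:,2].max(),"yaw ball",np.degrees(np.arctan2(*(b-X)[[1,0]])))
sl=np.s_[195:260,430:565];Q=W[sl][ok[sl]];q=Q[Q[:,2]>.19]; print("gauge top",q.mean(0),q.max(0),q.min(0),len(q))
```

```text
c px 170.59602649006624 251.1523178807947 [  5   8  16  12 151] pad [0.4789 0.3341 0.0599] normal [-0.527  -0.0114  0.8498] tilt 31.813704211378827 yaw 1.2382556323767806 ball [0.5349 0.3338 0.1647] 0.17248805732307457 yaw ball -0.3438007892063964
b px 276.6842105263158 200.10526315789474 [  6   7  14  13 152] pad [0.588  0.1088 0.0593] normal [-0.5261 -0.0596  0.8483] tilt 31.969457382904007 yaw 6.463770621174996 ball [0.6448 0.1156 0.1657] 0.17510921817709882 yaw ball 6.8647740874114325
a px 379.14102564102564 203.98717948717947 [  5   5  16  15 156] pad [ 0.5795 -0.1101  0.0589] normal [-0.5077  0.1683  0.8449] tilt 32.33367675376793 yaw -18.33885236453061 ball [ 0.6343 -0.1297  0.1658] 0.17485548748427096 yaw ball -19.652789097961875
gauge top [ 0.4956 -0.3504  0.2224] [ 0.5106 -0.3396  0.2357] [ 0.4821 -0.3674  0.1903] 277
```

View pics/t2.png

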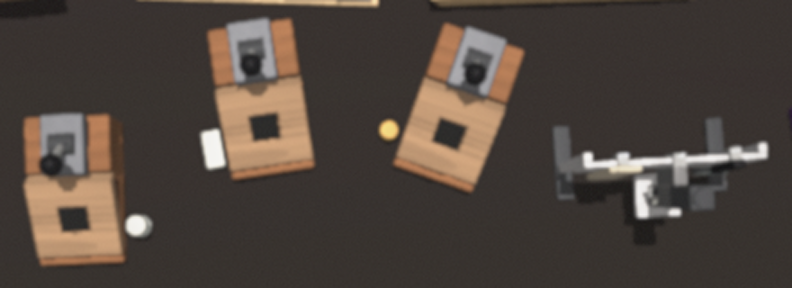

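```bash
cat >> h.py <<'E'
from scipy.spatial.transform import Rotation as Ro
np.set_printoptions(precision=4,suppress=True)
def ax(yaw,tilt):
    "tool R with x toward yaw (deg); gauge axis leaning back toward -x by tilt (deg); tool z=-gauge z"
    c,s=np.cos(np.radians(yaw)),np.sin(np.radians(yaw)); a=np.radians(tilt)
    h=np.array([c,s,0]); up=np.array([0,0,1.]); gz=up*np.cos(a)-h*np.sin(a); gx=h*np.cos(a)+up*np.sin(a)
    return np.stack([gx,np.cross(-gz,gx),-gz],1)
def plan(*tg):
    "rotation first, then shift, successive targets (pos,R)"
    s=ctrl.observe(); p=np.array(s["position"]);R=np.array(s["orientation"])
    print("t",s["t"],"p",p,"w",s["gripper_width"],"gf",s["gripper_force"],"F",s["ft_force"])
    for q,Q in tg:
        r=Ro.from_matrix(R.T@Q).as_rotvec()/np.pi; d=Q.T@(np.array(q)-p)/.25
        print(" rot",r,"rows",np.linalg.norm(r)/.059,"| trans",d,"rows",np.linalg.norm(d)/.25); p,R=np.array(q),Q
E
python3 - <<'E'
from h import *
R=ax(3,4.6)
plan(([0.306,-0.602,0.33],R),([0.4965,-0.3515,0.30],R))
E
```

```text
t 1.3 p [ 0.3056 -0.6018  0.2483] w 0.9976524422707627 gf 0.0 F [-0.3685 -0.2846 -0.7775]
 rot [-0.0053  0.0252  0.1328] rows 2.2928981481327044 | trans [ 0.0277  0.0008 -0.3256] rows 1.3070244251457475
 rot [0. 0. 0.] rows 0.0 | trans [ 0.8012 -0.9607  0.1848] rows 5.05813878813146
```

```bash
python3 -m jog '{"dr":[[-0.0018,0.0084,0.0443],[-0.0018,0.0084,0.0443],[-0.0017,0.0084,0.0442],[0,0,0],[0,0,0],[0,0,0],[0,0,0],[0,0,0],[0,0,0],[0,0,0]],"translation":[[0,0,-0.16],[0,0,-0.165],[0.0277,0,0],[0.133,-0.16,0.03],[0.133,-0.16,0.03],[0.134,-0.16,0.03],[0.134,-0.16,0.03],[0.134,-0.16,0.03],[0.133,-0.16,0.03],[0,0,0]],"fingers":[0.7,0.7,0.7,0.7,0.7,0.7,0.7,0.7,0.7,0.7]}' 60
python3 - <<'E'
from h import *
im,d=ctrl.capture("wrist"); cv2.imwrite("pics/w1.png",im); np.save("w1.npy",d)
for n in ["gauge","gauge_clip","tool_rail","folder","magnifier"]:
    print(n,[(round(r["conf"],2),w("wrist",r["xyz"]).round(4)) for r in ctrl.spot_in("wrist",n)[:2]])
plan(([0.4965,-0.3515,0.189],ax(3,4.6)))
E
```

```text
t: 2.55
position: [0.5032, -0.3474, 0.3008]
orientation: [[0.995, 0.057, 0.08], [0.057, -0.998, 0.006], [0.08, -0.001, -0.997]]
ft_force: [-0.3, -0.1, -0.4]
gripper_width: 0.701
gripper_force: 0.0
gauge [(0.96, array([ 0.5107, -0.3581,  0.189 ]))]
gauge_clip [(0.93, array([ 0.5108, -0.3555,  0.1858]))]
tool_rail [(0.74, array([ 0.5429, -0.3464,  0.1213]))]
folder [(0.96, array([ 0.5359, -0.2967,  0.1695]))]
magnifier [(0.55, array([ 0.5386, -0.413 ,  0.1643]))]
t 2.85 p [ 0.501  -0.3517  0.3014] w 0.6983186903908332 gf 0.0 F [-0.4967  0.3397  0.2345]
 rot [ 0.0001 -0.0001 -0.0006] rows 0.010511315823436864 | trans [-0.0539 -0.0016  0.4466] rows 1.799375576264761
```

View pics/w1.png

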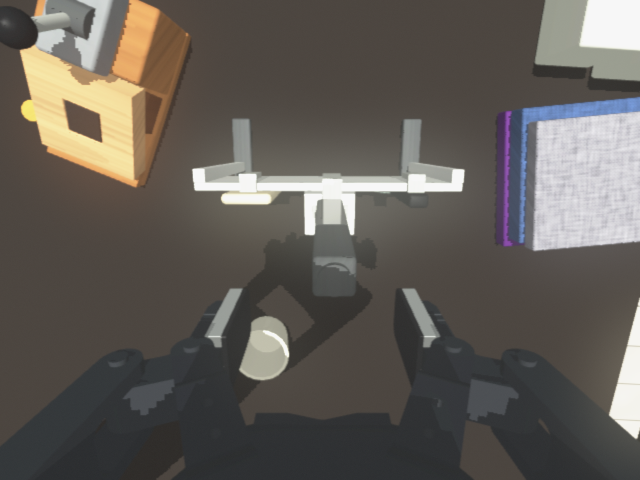

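The wrist picture shows the gauge cap centred at about (334,270), its clip at (332,200) on the bar, and the fingers on either side at columns 225 and 418. I'll measure the cap and bar from depth.

Run:
```python
from h import *
d=np.load("w1.npy");P=ctrl.camera_params("wrist");K=np.array(P["camera_matrix"]);T=np.array(P["tool_from_camera"]);s=ctrl.observe()
v,u=np.mgrid[:480,:640]; C=np.stack([(u-K[0,2])/K[0,0]*d,(v-K[1,2])/K[1,1]*d,d],-1)
W=(C@T[:3,:3].T+T[:3,3])@np.array(s["orientation"]).T+np.array(s["position"]); ok=d>0
def reg(v0,v1,u0,u1,z0,z1):
    Q=W[v0:v1,u0:u1][ok[v0:v1,u0:u1]]; return Q[(Q[:,2]>z0)&(Q[:,2]<z1)]
q=reg(220,310,300,370,.222,.245); print("cap",np.median(q,0),(q.max(0)+q.min(0))/2,np.ptp(q,axis=0),len(q))
b=reg(165,195,190,470,.150,.1575)
for _ in range(4):
    c=b.mean(0); D=np.linalg.svd((b-c)[:,:2])[2][0]; r=(b-c)[:,:2]@np.array([-D[1],D[0]]); b=b[abs(r)<max(.003,2*r.std())]
t=(b-c)[:,:2]@D; print("bar",c,D,"mid",c[:2]+D*(t.max()+t.min())/2,np.ptp(t))
q=reg(172,200,318,346,.156,.17); print("clip",(q.max(0)+q.min(0))/2,np.ptp(q,axis=0))
```

```text
cap [ 0.4964 -0.3577  0.2288] [ 0.4943 -0.358   0.2274] [0.0266 0.0264 0.0107] 1817
bar [ 0.5393 -0.35    0.1544] [ 0.0479 -0.9989] mid [ 0.5394 -0.3531] 0.2002986674538081
clip [ 0.5381 -0.3556  0.1596] [0.0161 0.0141 0.0048]
```

Run:
```python
from h import *
plan(([0.498,-0.3575,0.187],ax(2.9,4.6)))
```

```text
t 2.85 p [ 0.501  -0.3517  0.3014] w 0.6983186903908332 gf 0.0 F [-0.4967  0.3397  0.2345]
 rot [ 0.0001 -0.0001 -0.    ] rows 0.001983558475643321 | trans [-0.0497  0.0227  0.455 ] rows 1.8329406030695272
```

```bash
python3 -m jog '{"dr":[[0,0,0],[0,0,0],[0,0,0],[0,0,0],[0,0,0]],"translation":[[-0.05,0.023,0],[0,0,0.15],[0,0,0.15],[0,0,0.155],[0,0,0]],"fingers":[0.7,0.7,0.7,0.7,0.7]}' 60
python3 -m jog '{"dr":[[0,0,0],[0,0,0],[0,0,0],[0,0,0],[0,0,0],[0,0,0]],"translation":[[0,0,0],[0,0,0],[0,0,0],[0,0,0],[0,0,0],[0,0,0]],"fingers":[0,0,0,0,0,0]}' 60
```

```text
t: 3.48
position: [0.4961, -0.3554, 0.1827]
orientation: [[0.996, 0.051, 0.074], [0.051, -0.999, 0.01], [0.075, -0.006, -0.997]]
ft_force: [-0.3, -0.3, -0.5]
gripper_width: 0.7
gripper_force: 0.0
t: 4.22
position: [0.4992, -0.3572, 0.1897]
orientation: [[0.995, 0.053, 0.082], [0.053, -0.999, 0.001], [0.082, 0.003, -0.997]]
ft_force: [-2.6, 0.4, 6.3]
gripper_width: 0.302
gripper_force: 58.0
```

```bash
python3 -m jog '{"dr":[[0,0,0],[0,0,0],[0,0,0],[0,0,0],[0,0,0],[0,0,0],[0,0,0]],"translation":[[0.004,0,-0.05],[0.004,0,-0.05],[0.005,0,-0.06],[0.006,0,-0.08],[-0.08,0,-0.15],[-0.2,0,0],[0,0,0]],"fingers":[0,0,0,0,0,0,0]}' 60
python3 - <<'E'
from h import *
for c in ["scene","top"]:
    im,d=ctrl.capture(c); cv2.imwrite(f"pics/{c}1.png",im); np.save(f"{c}1.npy",d)
im=cv2.imread("pics/scene1.png")
a=im[150:390,40:300]; cv2.imwrite("pics/s1c.png",cv2.resize(a,None,fx=2.3,fy=2.3,interpolation=cv2.INTER_CUBIC))
s=ctrl.observe();print(s["position"],s["orientation"],s["ft_force"],s["gripper_width"])
E
```

```text
t: 5.1
position: [0.4238, -0.3602, 0.2798]
orientation: [[0.996, 0.05, 0.08], [0.05, -0.999, 0.003], [0.08, 0.001, -0.997]]
ft_force: [0.3, 0.2, -1.6]
gripper_width: 0.302
gripper_force: 58.1
[ 0.4259 -0.3604  0.2798] [[ 0.9953  0.0514  0.0815]
 [ 0.0514 -0.9987  0.0031]
 [ 0.0816  0.0011 -0.9967]] [-0.113   0.6134 -2.6756] 0.2973602239707873
```

View pics/s1c.png

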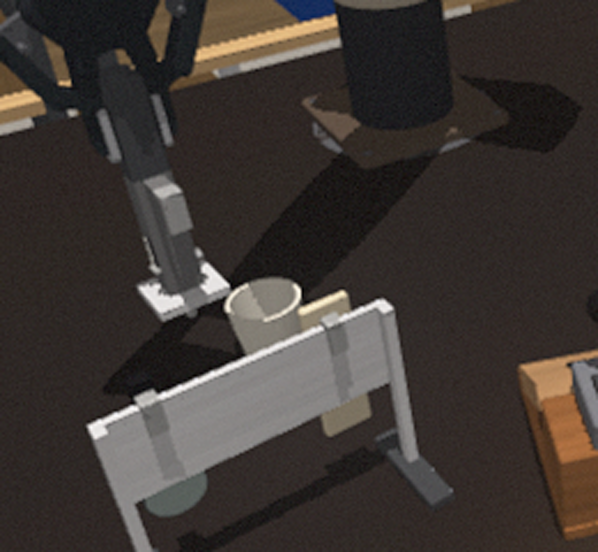

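The gauge is held upright off the rail, its shoe at about (120,276) in the full scene picture, and the neighbours are undisturbed. I'll measure its pose in the hand from this depth image.

Run:
```python
from h import *
s=ctrl.observe();Rt=np.array(s["orientation"]);pt=np.array(s["position"])
d=np.load("scene1.npy");P=ctrl.camera_params("scene");K=np.array(P["camera_matrix"]);R=np.array(P["R"]);t=np.array(P["t"])
v,u=np.mgrid[:480,:640]; C=np.stack([(u-K[0,2])/K[0,0]*d,(v-K[1,2])/K[1,1]*d,d],-1)
W=(C-t)@R; Q=W[215:292,85:145][d[215:292,85:145]>0]
T=(Q-pt)@Rt
T=T[(abs(T[:,0])<.06)&(abs(T[:,1])<.035)&(T[:,2]<.16)&(T[:,2]>.02)]
h,e=np.histogram(T[:,2],bins=np.arange(.02,.16,.004)); print(dict(zip(e.round(3),h)))
sh=T[(T[:,2]>.10)]; print("shoe ext",np.percentile(sh,[1,50,99],axis=0))
top=sh[(sh[:,0]>.016)|(abs(sh[:,1])>.016)]
A=np.c_[top[:,:2],np.ones(len(top))]; 
m=np.ones(len(top),bool)
for _ in range(4):
    c=np.linalg.lstsq(A[m],top[m,2],rcond=None)[0]; r=top[:,2]-A@c; m=abs(r)<max(.0015,1.5*abs(r[m]).std())
print("shoe plane z=",c,m.sum(),len(top))
bar=T[(T[:,2]<.028)]; print("barrel at z~.025",np.percentile(bar,[2,50,98],axis=0))
bar=T[(T[:,2]>.05)&(T[:,2]<.09)]; print("clip part",np.percentile(bar,[2,50,98],axis=0))
```

```text
{np.float64(0.02): np.int64(49), np.float64(0.024): np.int64(43), np.float64(0.028): np.int64(57), np.float64(0.032): np.int64(146), np.float64(0.036): np.int64(54), np.float64(0.04): np.int64(56), np.float64(0.044): np.int64(48), np.float64(0.048): np.int64(52), np.float64(0.052): np.int64(53), np.float64(0.056): np.int64(53), np.float64(0.06): np.int64(31), np.float64(0.064): np.int64(30), np.float64(0.068): np.int64(37), np.float64(0.072): np.int64(49), np.float64(0.076): np.int64(40), np.float64(0.08): np.int64(45), np.float64(0.084): np.int64(47), np.float64(0.088): np.int64(44), np.float64(0.092): np.int64(47), np.float64(0.096): np.int64(40), np.float64(0.1): np.int64(67), np.float64(0.104): np.int64(17), np.float64(0.108): np.int64(15), np.float64(0.112): np.int64(27), np.float64(0.116): np.int64(40), np.float64(0.12): np.int64(69), np.float64(0.124): np.int64(309), np.float64(0.128): np.int64(76), np.float64(0.132): np.int64(8), np.float64(0.136): np.int64(0), np.float64(0.14): np.int64(0), np.float64(0.144): np.int64(7), np.float64(0.148): np.int64(6), np.float64(0.152): np.int64(0)}
shoe ext [[-0.0244 -0.0258  0.1002]
 [ 0.0103  0.0039  0.1246]
 [ 0.03    0.0234  0.1467]]
shoe plane z= [0.0571 0.016  0.1253] 197 369
barrel at z~.025 [[-0.0058 -0.0136  0.0201]
 [ 0.0108  0.0016  0.0237]
 [ 0.0133  0.0118  0.0279]]
clip part [[-0.0089 -0.0091  0.0506]
 [ 0.0247  0.0046  0.0703]
 [ 0.0455  0.0118  0.089 ]]
```

```bash
cat >> h.py <<'E'
REST={'a':([0.5795,-0.1101,0.0585],-18.9,32),'b':([0.588,0.1088,0.0585],6.5,32),'c':([0.4789,0.3341,0.0585],1,32)}
def tcp(r,h,L=.133,dx=.002):
    p,y,t=REST[r]; R=ax(y,t); return np.array(p)-R[:,2]*(L+h)-R[:,0]*dx, R
E
python3 - <<'E'
from h import *
s=ctrl.observe();R0=np.array(s["orientation"])
plan(([0.426,-0.15,0.27],R0),tcp('a',.05),tcp('a',.024),tcp('a',0))
for r in 'abc': print(r,tcp(r,0)[0],tcp(r,.05)[0])
E
```

```text
t 5.2 p [ 0.4259 -0.3604  0.2798] w 0.2973602239707873 gf 58.14994990825653 F [-0.113   0.6134 -2.6756]
 rot [0. 0. 0.] rows 0.0 | trans [ 0.0405 -0.8406  0.0418] rows 3.3703238320054334
 rot [-0.0382  0.1499  0.1164] rows 3.2808197321364965 | trans [-0.0075 -0.3499  0.2659] rows 1.7580261574707858
 rot [0. 0. 0.] rows 0.0 | trans [0.    0.    0.104] rows 0.4159999999999999
 rot [0. 0. 0.] rows 0.0 | trans [-0.     0.     0.096] rows 0.3839999999999993
a [ 0.5112 -0.0867  0.1702] [ 0.4861 -0.0781  0.2126]
b [0.5163 0.1006 0.1702] [0.49   0.0976 0.2126]
c [0.4067 0.3328 0.1702] [0.3802 0.3324 0.2126]
```

```bash
python3 -m jog '{"dr":[[0,0,0],[0,0,0],[0,0,0],[0,0,0],[-0.0096,0.0375,0.0291],[-0.0096,0.0375,0.0291],[-0.0095,0.0375,0.0291],[-0.0095,0.0374,0.0291],[0,0,0],[0,0,0]],"translation":[[0.01,-0.21,0.01],[0.01,-0.21,0.01],[0.01,-0.21,0.01],[0.01,-0.21,0.01],[0,0,0],[0,0,0],[0,0,0],[0,0,0],[-0.004,-0.175,0.08],[-0.004,-0.175,0.08]],"fingers":[0,0,0,0,0,0,0,0,0,0]}' 60
python3 -m jog '{"dr":[[0,0,0],[0,0,0]],"translation":[[0,0,0],[0,0,0]],"fingers":[0,0]}'
python3 - <<'E'
from h import *
plan(tcp('a',.03),tcp('a',0))
for c in ["scene","top"]:
    im,d=ctrl.capture(c); cv2.imwrite(f"pics/{c}2.png",im); np.save(f"{c}2.npy",d)
s=cv2.imread("pics/scene2.png")[180:400,230:450];t=cv2.imread("pics/top2.png")[150:370,320:480]
cv2.imwrite("pics/c2.png",cv2.resize(np.hstack([s,t]),None,fx=2,fy=2,interpolation=cv2.INTER_CUBIC))
E
```

```text
t: 6.45
position: [0.4733, -0.0725, 0.2358]
orientation: [[0.802, -0.324, 0.503], [-0.275, -0.946, -0.171], [0.531, -0.001, -0.847]]
ft_force: [1.2, -0.4, -1.2]
gripper_width: 0.296
gripper_force: 59.3
t: 6.7
position: [0.4728, -0.0729, 0.2352]
orientation: [[0.804, -0.321, 0.501], [-0.273, -0.947, -0.169], [0.529, -0.001, -0.849]]
ft_force: [-0.7, 0.4, -2.8]
gripper_width: 0.3
gripper_force: 59.6
t 6.7 p [ 0.4728 -0.0729  0.2352] w 0.29975687668971684 gf 59.580960273742676 F [-0.6775  0.4486 -2.8217]
 rot [-0.0007  0.0005  0.0006] rows 0.017149173339372083 | trans [0.0007 0.0026 0.1869] rows 0.7475785069674182
 rot [0. 0. 0.] rows 0.0 | trans [-0.    0.    0.12] rows 0.4799999999999995
```

View pics/c2.png

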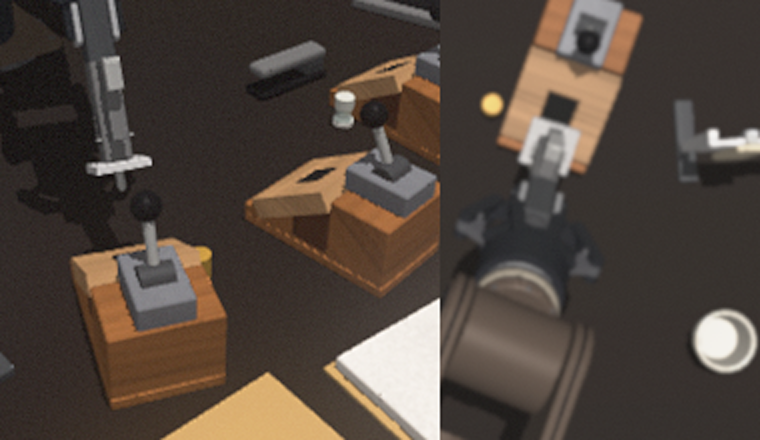

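The left half shows the gauge tilted over rest a. In the right half its shoe at (548,145) lines up with pad a at (560,108) along the slope, so I'll press in steps.

```bash
python3 -m jog '{"dr":[[0,0,0],[0,0,0],[0,0,0]],"translation":[[0,0.0026,0.11],[0,0,0.11],[0,0,0]],"fingers":[0,0,0]}'
python3 -m jog '{"dr":[[0,0,0],[0,0,0],[0,0,0],[0,0,0]],"translation":[[0,0,0.025],[0,0,0.025],[0,0,0.013],[0,0,0]],"fingers":[0,0,0,0]}'
python3 - <<'E'
from h import *
s=ctrl.observe();plan(tcp('a',0)); print(np.array(s["ft_force"])@tcp('a',0)[1])
E
```

```text
t: 7.18
position: [0.4989, -0.0843, 0.1864]
orientation: [[0.805, -0.325, 0.497], [-0.277, -0.946, -0.17], [0.525, -0.001, -0.851]]
ft_force: [-0.5, -0.4, -1.3]
gripper_width: 0.299
gripper_force: 59.6
t: 7.68
position: [0.508, -0.0863, 0.1754]
orientation: [[0.802, -0.323, 0.502], [-0.274, -0.946, -0.171], [0.53, -0.0, -0.848]]
ft_force: [-1.0, -0.9, 1.2]
gripper_width: 0.297
gripper_force: 59.9
t 7.675 p [ 0.508  -0.0863  0.1754] w 0.2969716780109741 gf 59.94866967201233 F [-0.991  -0.924   1.2336]
 rot [-0.0002 -0.0001  0.0002] rows 0.006058405945539287 | trans [-0.0003 -0.0027  0.0243] rows 0.09794812409510084
[ 0.1124  1.1952 -1.3843]
```

```bash
python3 -m jog '{"dr":[[0,0,0],[0,0,0],[0,0,0]],"translation":[[0,0,0.014],[0,0,0.012],[0,0,0]],"fingers":[0,0,0]}'
python3 -m jog '{"dr":[[0,0,0],[0,0,0],[0,0,0]],"translation":[[0,0,0.006],[0,0,0],[0,0,0]],"fingers":[0,0,0]}'
python3 - <<'E'
from h import *
s=ctrl.observe();plan(tcp('a',0)); print(np.array(s["ft_force"])@tcp('a',0)[1])
im,d=ctrl.capture("scene");np.save("scene3.npy",d)
t=im[180:290,230:340];cv2.imwrite("pics/c3.png",cv2.resize(t,None,fx=5,fy=5,interpolation=cv2.INTER_CUBIC))
E
```

```text
t: 8.05
position: [0.5113, -0.0872, 0.1697]
orientation: [[0.803, -0.323, 0.502], [-0.274, -0.946, -0.171], [0.53, -0.001, -0.848]]
ft_force: [-3.8, -0.5, 3.4]
gripper_width: 0.296
gripper_force: 60.1
t: 8.43
position: [0.5122, -0.0871, 0.1699]
orientation: [[0.802, -0.322, 0.502], [-0.274, -0.947, -0.17], [0.53, -0.001, -0.848]]
ft_force: [-12.8, 3.0, 13.3]
gripper_width: 0.295
gripper_force: 57.6
t 8.425 p [ 0.5122 -0.0871  0.1699] w 0.2952813399279579 gf 57.572951316833496 F [-12.7509   2.9642  13.3423]
 rot [-0.0006 -0.0001  0.0002] rows 0.01070642341155461 | trans [-0.0029 -0.0002 -0.0034] rows 0.017755675467648217
[ -3.9742   1.3259 -18.2164]
```

View pics/c3.png

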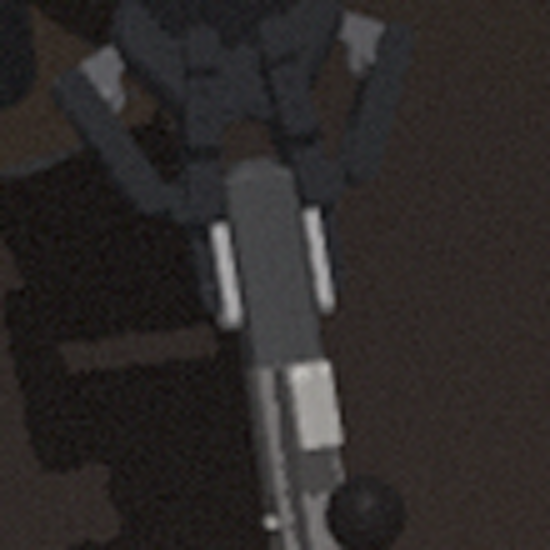

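```bash
python3 -m jog '{"dr":[[0,0,0],[0,0,0],[0,0,0],[0,0,0]],"translation":[[0,0,-0.06],[0,0,-0.15],[0,0,-0.19],[0,0,0]],"fingers":[0,0,0,0]}'
python3 - <<'E'
from h import *
im,d=ctrl.capture("top");P_=ctrl.camera_params("top");K=np.array(P_["camera_matrix"]);R=np.array(P_["R"]);t=np.array(P_["t"])
v,u=np.mgrid[:480,:640]; W=(np.stack([(u-K[0,2])/K[0,0]*d,(v-K[1,2])/K[1,1]*d,d],-1)-t)@R
for r in 'ab':
    p,y,tl=REST[r]; Q=(W-np.array(p))@ax(y,tl); Q[...,2]*=-1
    m=(abs(Q[...,0])<.010)&(abs(Q[...,1])<.010)&(d>0)&(abs(Q[...,2])<.03)
    m2=(abs(Q[...,0])<.045)&(abs(Q[...,1])<.045)&~((abs(Q[...,0])<.02)&(abs(Q[...,1])<.02))&(d>0)&(abs(Q[...,2])<.03)
    print(r,"pad z",np.median(Q[m][:,2]),Q[m][:,2].min(),m.sum(),"board",np.median(Q[m2][:,2]))
for nm,p in [("weight",(346,202))]: print(W[202,346])
plan(tcp('b',.10),tcp('b',.022),tcp('b',0))
E
```

```text
t: 8.98
position: [0.4622, -0.0701, 0.2565]
orientation: [[0.799, -0.323, 0.507], [-0.273, -0.947, -0.172], [0.535, -0.001, -0.845]]
ft_force: [0.0, -0.2, -2.1]
gripper_width: 0.299
gripper_force: 59.2
a pad z 0.0010752902906249657 -0.005319354426584032 82 board 0.0003713068489129034
b pad z 0.001020206143245092 -0.004569977959629851 79 board 0.0006321309780220958
[ 0.5871 -0.0404  0.0313]
t 9.025 p [ 0.4616 -0.07    0.2537] w 0.29283101789381294 gf 59.208964705467224 F [-1.0815  0.0152 -1.6961]
 rot [ 0.0743 -0.0005 -0.1195] rows 2.384560175345375 | trans [ 0.0729 -0.6533  0.0392] rows 2.634148877801609
 rot [0. 0. 0.] rows 0.0 | trans [-0.    -0.     0.312] rows 1.2480000000000002
 rot [0. 0. 0.] rows 0.0 | trans [-0.    -0.     0.088] rows 0.35199999999999937
```

Pad a shows no dent, so it is sound. On to b.

```bash
python3 -m jog '{"dr":[[0.0248,0,-0.0398],[0.0248,0,-0.0398],[0.0247,0,-0.0399],[0,0,0],[0,0,0],[0,0,0],[0,0,0]],"translation":[[0,0,0],[0,0,0],[0,0,0],[0.024,-0.218,0.013],[0.024,-0.218,0.013],[0.024,-0.217,0.013],[0,0,0]],"fingers":[0,0,0,0,0,0,0]}'
python3 - <<'E'
from h import *
s=ctrl.observe();plan(tcp('b',.022),tcp('b',0)); print(np.array(s["ft_force"])@tcp('b',0)[1])
E
```

```text
t: 9.9
position: [0.4624, 0.0986, 0.2504]
orientation: [[0.846, 0.117, 0.519], [0.099, -0.993, 0.063], [0.523, -0.002, -0.852]]
ft_force: [0.3, -1.1, -2.6]
gripper_width: 0.301
gripper_force: 60.4
t 9.9 p [0.4624 0.0986 0.2504] w 0.30054864658736613 gf 60.37466883659363 F [ 0.2887 -1.082  -2.5952]
 rot [-0.0013  0.0025  0.0008] rows 0.04951672679666551 | trans [0.0125 0.0162 0.2982] rows 1.1954802904454838
 rot [0. 0. 0.] rows 0.0 | trans [-0.    -0.     0.088] rows 0.35199999999999937
[-1.2359  1.1077  2.288 ]
```

```bash
python3 -m jog '{"dr":[[0,0,0],[0,0,0],[0,0,0],[0,0,0]],"translation":[[0.008,0.009,0.15],[0,0,0.14],[0,0,0],[0,0,0]],"fingers":[0,0,0,0]}'
python3 - <<'E'
from h import *
s=ctrl.observe();plan(tcp('b',.006),tcp('b',0)); print(np.array(s["ft_force"])@tcp('b',0)[1])
E
```

```text
t: 10.4
position: [0.5038, 0.0955, 0.1929]
orientation: [[0.845, 0.108, 0.524], [0.091, -0.994, 0.057], [0.527, -0.001, -0.85]]
ft_force: [0.7, 0.7, -1.2]
gripper_width: 0.295
gripper_force: 60.2
t 10.4 p [0.5038 0.0955 0.1929] w 0.295436779356258 gf 60.21692991256714 F [ 0.6506  0.727  -1.2017]
 rot [ 0.0008  0.001  -0.0017] rows 0.03557419517369514 | trans [-0.0041 -0.0146  0.0803] rows 0.3267065750547908
 rot [0. 0. 0.] rows 0.0 | trans [ 0.    -0.     0.024] rows 0.09600000000000049
[-0.0188 -0.6487  1.4052]
```

```bash
python3 -m jog '{"dr":[[0,0,0],[0,0,0],[0,0,0],[0,0,0]],"translation":[[0,-0.007,0.03],[0,0,0.03],[0,0,0.02],[0,0,0]],"fingers":[0,0,0,0]}'
python3 - <<'E'
from h import *
s=ctrl.observe();plan(tcp('b',0)); print(np.array(s["ft_force"])@tcp('b',0)[1])
E
python3 -m jog '{"dr":[[0,0,0],[0,0,0],[0,0,0]],"translation":[[0,0,0.012],[0,0,0.012],[0,0,0]],"fingers":[0,0,0]}'
python3 - <<'E'
from h import *
s=ctrl.observe();plan(tcp('b',0)); print(np.array(s["ft_force"])@tcp('b',0)[1])
E
```

```text
t: 10.9
position: [0.5152, 0.0992, 0.1774]
orientation: [[0.842, 0.109, 0.528], [0.092, -0.994, 0.058], [0.531, 0.0, -0.847]]
ft_force: [-1.0, -0.5, 2.0]
gripper_width: 0.298
gripper_force: 60.8
t 10.9 p [0.5152 0.0992 0.1774] w 0.29769535109823936 gf 60.75709104537964 F [-0.9528 -0.5109  1.9522]
 rot [ 0.0008 -0.0003 -0.0012] rows 0.02511172974740892 | trans [-0.0112 -0.0054  0.0271] rows 0.11908878026020316
[ 0.1826  0.3997 -2.1879]
t: 11.28
position: [0.5182, 0.0995, 0.1722]
orientation: [[0.843, 0.109, 0.527], [0.092, -0.994, 0.058], [0.53, -0.0, -0.848]]
ft_force: [0.2, -1.5, 2.8]
gripper_width: 0.295
gripper_force: 60.9
t 11.275 p [0.5182 0.0995 0.1722] w 0.29475921500206853 gf 60.91395378112793 F [ 0.2451 -1.4987  2.7796]
 rot [ 0.0007 -0.0002 -0.0013] rows 0.02536218279962203 | trans [-0.0102 -0.0053  0.0027] rows 0.04738130626625587
[ 1.5356  1.5168 -2.3181]
```

```bash
python3 -m jog '{"dr":[[0,0,0],[0,0,0],[0,0,0]],"translation":[[-0.008,-0.004,0.009],[0,0,0],[0,0,0]],"fingers":[0,0,0]}'
python3 -m jog '{"dr":[[0,0,0],[0,0,0],[0,0,0],[0,0,0],[0,0,0]],"translation":[[0,0,-0.06],[0,0,-0.15],[0,0,-0.19],[0,0,-0.05],[0,0,0]],"fingers":[0,0,0,0,0]}'
cat >> h.py <<'E'
def dent(rs):
    im,d=ctrl.capture("top");P_=ctrl.camera_params("top");K=np.array(P_["camera_matrix"]);R=np.array(P_["R"]);t=np.array(P_["t"])
    v,u=np.mgrid[:480,:640]; W=(np.stack([(u-K[0,2])/K[0,0]*d,(v-K[1,2])/K[1,1]*d,d],-1)-t)@R
    for r in rs:
        p,y,tl=REST[r]; Q=(W-np.array(p))@ax(y,tl); Q[...,2]*=-1
        m=(abs(Q[...,0])<.010)&(abs(Q[...,1])<.010)&(d>0)&(abs(Q[...,2])<.03)
        print(r,"pad z",np.median(Q[m][:,2]),Q[m][:,2].min(),m.sum())
E
python3 - <<'E'
from h import *
dent('abc')
plan(tcp('c',.10),tcp('c',.022),tcp('c',0))
E
```

```text
t: 11.65
position: [0.518, 0.1002, 0.1704]
orientation: [[0.842, 0.109, 0.529], [0.093, -0.994, 0.057], [0.532, 0.001, -0.847]]
ft_force: [-4.8, -3.1, 9.9]
gripper_width: 0.299
gripper_force: 61.4
t: 12.28
position: [0.4571, 0.0941, 0.2629]
orientation: [[0.845, 0.109, 0.524], [0.092, -0.994, 0.058], [0.527, -0.001, -0.85]]
ft_force: [0.6, -0.3, -2.2]
gripper_width: 0.295
gripper_force: 60.1
a pad z 7.282475590973836e-05 -0.0055488005480792656 85
b pad z 0.0008699608690945859 -0.004155814811827354 76
c pad z 0.001252468509890905 -0.004798124367541972 77
t 12.325 p [0.457  0.0941 0.2617] w 0.29125297072164114 gf 60.08355259895325 F [-0.0882 -0.6438 -2.4994]
 rot [-0.0157  0.0017  0.0246] rows 0.4956378484222403 | trans [-0.3503 -0.9583 -0.1873] rows 4.14928747087497
 rot [0. 0. 0.] rows 0.0 | trans [0.    0.    0.312] rows 1.2480000000000002
 rot [0. 0. 0.] rows 0.0 | trans [0.    0.    0.088] rows 0.3519999999999997
```

```bash
python3 -m jog '{"dr":[[-0.0157,0.0017,0.0246],[0,0,0],[0,0,0],[0,0,0],[0,0,0],[0,0,0],[0,0,0],[0,0,0]],"translation":[[0,0,0],[-0.07,-0.192,-0.037],[-0.07,-0.192,-0.037],[-0.07,-0.192,-0.037],[-0.07,-0.191,-0.038],[-0.07,-0.191,-0.038],[0,0,0],[0,0,0]],"fingers":[0,0,0,0,0,0,0,0]}'
python3 - <<'E'
from h import *
s=ctrl.observe();plan(tcp('c',.03),tcp('c',0)); print(np.array(s["ft_force"])@tcp('c',0)[1])
im,d=ctrl.capture("top")
s=ctrl.capture("scene")[0][150:300,350:500];t=im[180:330,110:260]
cv2.imwrite("pics/c4.png",cv2.resize(np.hstack([s,t]),None,fx=2.6,fy=2.6,interpolation=cv2.INTER_CUBIC))
E
```

```text
t: 13.32
position: [0.3541, 0.3315, 0.2541]
orientation: [[0.848, 0.018, 0.53], [0.017, -1.0, 0.007], [0.53, 0.003, -0.848]]
ft_force: [-0.1, 0.3, -2.0]
gripper_width: 0.294
gripper_force: 60.9
t 13.325 p [0.3541 0.3315 0.2541] w 0.29434902255525036 gf 60.888530015945435 F [-0.057   0.3231 -1.9841]
 rot [0.0008 0.0001 0.0007] rows 0.018086527277263932 | trans [ 0.0009 -0.0018  0.2762] rows 1.1049486953421819
 rot [0. 0. 0.] rows 0.0 | trans [0.   0.   0.12] rows 0.48000000000000015
[-1.095  -0.3241  1.6554]
```

View pics/c4.png

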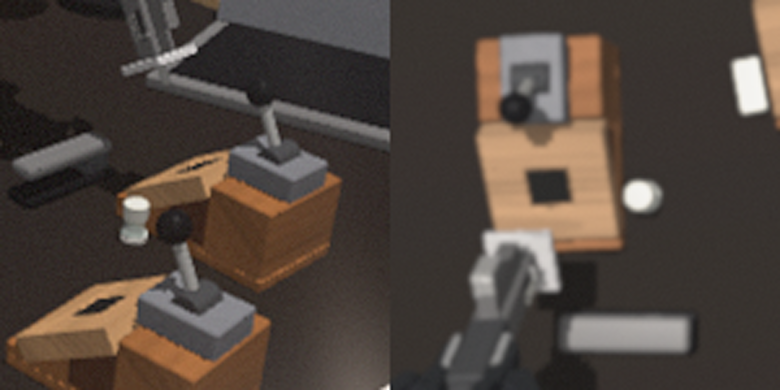

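The left half shows the gauge clear of everything near rest c. In the right half its shoe at (520,262) is in line below pad c at (548,187), allowing for parallax. I'll press in steps again.

```bash
python3 -m jog '{"dr":[[0,0,0],[0,0,0],[0,0,0],[0,0,0],[0,0,0],[0,0,0],[0,0,0],[0,0,0]],"translation":[[0,0,0.15],[0,0,0.15],[0,0,0.02],[0,0,0.02],[0,0,0.02],[0,0,0.018],[0,0,0],[0,0,0]],"fingers":[0,0,0,0,0,0,0,0]}'
python3 - <<'E'
from h import *
s=ctrl.observe();plan(tcp('c',0)); print(np.array(s["ft_force"])@tcp('c',0)[1])
E
```

```text
t: 14.42
position: [0.4053, 0.333, 0.1775]
orientation: [[0.845, 0.018, 0.534], [0.015, -1.0, 0.01], [0.534, -0.0, -0.845]]
ft_force: [0.1, -0.6, -1.6]
gripper_width: 0.304
gripper_force: 61.0
t 14.425 p [0.4053 0.333  0.1775] w 0.3041204224495606 gf 61.04809284210205 F [ 0.1195 -0.6325 -1.558 ]
 rot [-0.0002 -0.0016  0.0001] rows 0.027582877260414404 | trans [-0.0105  0.0007  0.0279] rows 0.11935183873316069
[-0.7337  0.6345  1.3787]
```

```bash
python3 -m jog '{"dr":[[0,0,0],[0,0,0],[0,0,0]],"translation":[[-0.006,0,0.014],[0,0,0.01],[0,0,0]],"fingers":[0,0,0]}'
python3 -m jog '{"dr":[[0,0,0],[0,0,0],[0,0,0]],"translation":[[0,0,0.008],[0,0,0],[0,0,0]],"fingers":[0,0,0]}'
python3 - <<'E'
from h import *
s=ctrl.observe();plan(tcp('c',0)); print(np.array(s["ft_force"])@tcp('c',0)[1])
E
```

```text
t: 14.8
position: [0.407, 0.3328, 0.1708]
orientation: [[0.846, 0.018, 0.533], [0.015, -1.0, 0.01], [0.533, -0.0, -0.846]]
ft_force: [0.0, 1.0, -0.6]
gripper_width: 0.297
gripper_force: 61.0
t: 15.18
position: [0.4078, 0.3329, 0.17]
orientation: [[0.846, 0.017, 0.533], [0.014, -1.0, 0.009], [0.533, 0.0, -0.846]]
ft_force: [-6.0, -1.0, 4.7]
gripper_width: 0.295
gripper_force: 62.2
t 15.175 p [0.4078 0.3329 0.17  ] w 0.2953375128325045 gf 62.21424221992493 F [-5.9821 -1.0013  4.7291]
 rot [ 0.0001 -0.0012 -0.0001] rows 0.02007584105058637 | trans [-0.003   0.0001 -0.003 ] rows 0.01677508914438919
[-2.5811  0.8967 -7.1893]
```

```bash
python3 -m jog '{"dr":[[0,0,0],[0,0,0],[0,0,0],[0,0,0]],"translation":[[0,0,0.006],[0,0,0],[0,0,0],[0,0,0]],"fingers":[0,0,0,0]}'
python3 - <<'E'
from h import *
im,d=ctrl.capture("scene");cv2.imwrite("pics/scene5.png",im);im2,d2=ctrl.capture("wrist");im3,d3=ctrl.capture("top")
a=cv2.resize(im[160:260,350:450],(500,500),interpolation=cv2.INTER_CUBIC); 
b=cv2.resize(im3[190:290,120:180],(300,500),interpolation=cv2.INTER_CUBIC)
cv2.imwrite("pics/c5.png",np.hstack([a,b]))
s=ctrl.observe();Rt=np.array(s["orientation"]);pt=np.array(s["position"])
p,y,tl=REST['c'];B=ax(y,tl)
for nm,dd in [("scene",d),("top",d3)]:
    P=ctrl.camera_params(nm);K=np.array(P["camera_matrix"]);R=np.array(P["R"]);t=np.array(P["t"])
    v,u=np.mgrid[:480,:640]; W=(np.stack([(u-K[0,2])/K[0,0]*dd,(v-K[1,2])/K[1,1]*dd,dd],-1)-t)@R
    Q=(W-np.array(p))@B; Q[...,2]*=-1; Q=Q[dd>0]
    q=Q[(abs(Q[:,0])<.045)&(abs(Q[:,1])<.045)&(Q[:,2]>.0055)&(Q[:,2]<.012)]
    print(nm,np.percentile(q,[2,50,98],axis=0),len(q))
    q=Q[(abs(Q[:,0])<.045)&(abs(Q[:,1])<.045)&(Q[:,2]>.1)&(Q[:,2]<.12)]
    if len(q): print(" barrel",np.percentile(q,[2,50,98],axis=0),len(q))
E
```

```text
t: 15.68
position: [0.4081, 0.333, 0.1702]
orientation: [[0.846, 0.016, 0.533], [0.014, -1.0, 0.008], [0.533, 0.0, -0.846]]
ft_force: [-17.9, -3.6, 15.2]
gripper_width: 0.296
gripper_force: 64.1
scene [[-0.0232 -0.0206  0.0057]
 [ 0.0089  0.0105  0.007 ]
 [ 0.0235  0.026   0.0114]] 69
 barrel [[-0.011  -0.0153  0.1005]
 [ 0.0102  0.01    0.1103]
 [ 0.0147  0.0185  0.1194]] 129
top [[-0.0278 -0.0408  0.0057]
 [ 0.0123  0.0143  0.0083]
 [ 0.0339  0.0261  0.0119]] 226
 barrel [[ 0.0044 -0.0108  0.1001]
 [ 0.012   0.001   0.1045]
 [ 0.0437  0.0139  0.1193]] 143
```

View pics/c5.png

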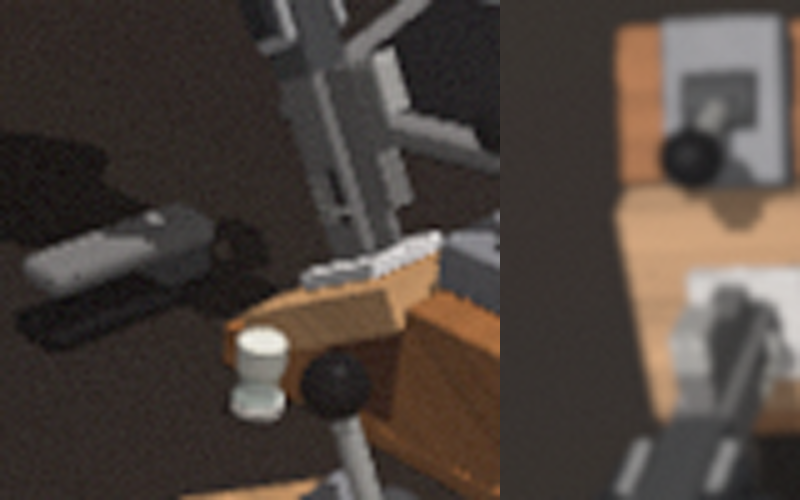

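The shoe lies flat on board c and is centred on the pad within about 3 mm. In the left half the stapler and jar are untouched. Now I'll retreat and check for the dent.

```bash
python3 -m jog '{"dr":[[0,0,0],[0,0,0],[0,0,0],[0,0,0],[0,0,0]],"translation":[[0,0,-0.06],[0,0,-0.14],[0,0,-0.2],[0,0,-0.1],[0,0,0]],"fingers":[0,0,0,0,0]}'
python3 - <<'E'
from h import *
dent('abc')
R0=ax(3,4.6)
plan(([0.40,0.33,0.31],R0),([0.46,0,0.31],R0),([0.44,-0.357,0.295],R0))
E
```

```text
t: 16.45
position: [0.3421, 0.3322, 0.2759]
orientation: [[0.844, 0.018, 0.536], [0.014, -1.0, 0.012], [0.536, -0.003, -0.844]]
ft_force: [-0.4, 0.1, -2.0]
gripper_width: 0.299
gripper_force: 61.1
a pad z 0.00033261552418288105 -0.004464126678628669 87
b pad z 0.0006065837496935781 -0.006149281812229321 79
c pad z -0.015828730058674047 -0.02170908555573807 70
t 16.5 p [0.342  0.3315 0.2738] w 0.3009947144642152 gf 61.05701923370361 F [-0.7257 -1.0642 -2.5857]
 rot [ 0.0034 -0.1536 -0.0106] rows 2.6094138167709904 | trans [ 0.2423  0.0183 -0.1257] rows 1.0941775335775104
 rot [0. 0. 0.] rows 0.0 | trans [0.17   1.3308 0.0137] rows 5.366563145999495
 rot [0. 0. 0.] rows 0.0 | trans [-0.1589  1.4219  0.0474] rows 5.725988473617458
```

Pad c is dented 16 mm, so c is the soft one. Next I'll carry the gauge back to the rail.

```bash
python3 -m jog '{"dr":[[0.0011,-0.0512,-0.0035],[0.0011,-0.0512,-0.0035],[0.0012,-0.0512,-0.0036],[0,0,0],[0,0,0],[0,0,0],[0,0,0],[0,0,0],[0,0,0],[0,0,0]],"translation":[[0,0,-0.03],[0,0,-0.03],[0,0,0],[0.12,0.01,-0.06],[0.12,0.01,-0.06],[0.034,0.222,0],[0.034,0.222,0],[0.034,0.222,0],[0.034,0.222,0],[0.034,0.222,0]],"fingers":[0,0,0,0,0,0,0,0,0,0]}'
python3 -m jog '{"dr":[[0,0,0],[0,0,0],[0,0,0],[0,0,0],[0,0,0],[0,0,0],[0,0,0]],"translation":[[0,0.22,0],[-0.032,0.22,0.008],[-0.032,0.22,0.008],[-0.032,0.22,0.008],[-0.032,0.22,0.008],[-0.031,0.22,0.008],[0,0.1,0]],"fingers":[0,0,0,0,0,0,0]}'
python3 - <<'E'
from h import *
R0=ax(3,4.6)
plan(([0.44,-0.357,0.245],R0),([0.4985,-0.3572,0.235],R0))
E
```

```text
t: 17.75
position: [0.4495, 0.052, 0.3228]
orientation: [[0.996, 0.051, 0.076], [0.051, -0.999, 0.003], [0.076, 0.001, -0.997]]
ft_force: [0.5, -0.3, -2.2]
gripper_width: 0.29
gripper_force: 60.9
t: 18.62
position: [0.4278, -0.305, 0.3091]
orientation: [[0.996, 0.048, 0.076], [0.047, -0.999, 0.006], [0.076, -0.002, -0.997]]
ft_force: [0.1, 0.1, -2.7]
gripper_width: 0.299
gripper_force: 60.9
t 18.625 p [ 0.4278 -0.305   0.3091] w 0.29894290370039245 gf 60.9395956993103 F [ 0.1413  0.0793 -2.7445]
 rot [-0.0006  0.0014 -0.0015] rows 0.03695521613114908 | trans [0.0173 0.2101 0.2588] rows 1.335298907507123
 rot [0. 0. 0.] rows 0.0 | trans [0.2297 0.013  0.0586] rows 0.9495821396803964
```

```bash
python3 -m jog '{"dr":[[0,0,0],[0,0.0014,-0.0015],[0,0,0],[0,0,0]],"translation":[[0.017,0.21,0],[0,0,0.19],[0,0,0],[0,0,0]],"fingers":[0,0,0,0]}'
python3 - <<'E'
from h import *
s=ctrl.observe();Rt=np.array(s["orientation"]);pt=np.array(s["position"])
im,d=ctrl.capture("wrist");cv2.imwrite("pics/w6.png",im);np.save("w6.npy",d)
im3,d3=ctrl.capture("scene");np.save("scene6.npy",d3)
P=ctrl.camera_params("wrist");K=np.array(P["camera_matrix"]);T=np.array(P["tool_from_camera"])
v,u=np.mgrid[:480,:640];W=(np.stack([(u-K[0,2])/K[0,0]*d,(v-K[1,2])/K[1,1]*d,d],-1)@T[:3,:3].T+T[:3,3]); 
Ww=W@Rt.T+pt
b=Ww[(d>0)&(Ww[...,2]>.150)&(Ww[...,2]<.1575)&(Ww[...,0]>.515)&(Ww[...,0]<.56)&(abs(Ww[...,1]+.353)<.1)]
for _ in range(4):
    c=b.mean(0); D=np.linalg.svd((b-c)[:,:2])[2][0]; r=(b-c)[:,:2]@np.array([-D[1],D[0]]); b=b[abs(r)<max(.003,2*r.std())]
t=(b-c)[:,:2]@D; print("bar",c,D,"mid",c[:2]+D*(t.max()+t.min())/2,np.ptp(t),len(b))
# clip in tool frame: top cross-piece
q=W[(d>0)&(W[...,2]>.02)&(W[...,2]<.045)&(W[...,0]>.014)&(W[...,0]<.06)&(abs(W[...,1])<.02)]
print("clip tool-frame",np.percentile(q,[2,50,98],axis=0),len(q))
plan(([0.4985,-0.3572,0.235],ax(3,4.6)))
E
```

```text
t: 19.12
position: [0.4402, -0.3538, 0.2654]
orientation: [[0.995, 0.057, 0.083], [0.057, -0.998, 0.004], [0.083, 0.0, -0.997]]
ft_force: [-0.0, -0.5, -0.5]
gripper_width: 0.294
gripper_force: 60.8
bar [ 0.5414 -0.3522  0.1539] [ 0.0517 -0.9987] mid [ 0.5413 -0.3506] 0.19534476476054793 2912
clip tool-frame [[ 0.0148 -0.0078  0.0326]
 [ 0.0319 -0.0011  0.0338]
 [ 0.0461  0.0056  0.0415]] 2294
t 19.225 p [ 0.4407 -0.3543  0.2674] w 0.29752023372566994 gf 60.87412476539612 F [-0.2739 -0.2718 -1.6888]
 rot [ 0.001  -0.0018  0.0017] rows 0.045510338777314654 | trans [0.219  0.0239 0.1478] rows 1.06120352673994
```

View pics/w6.png

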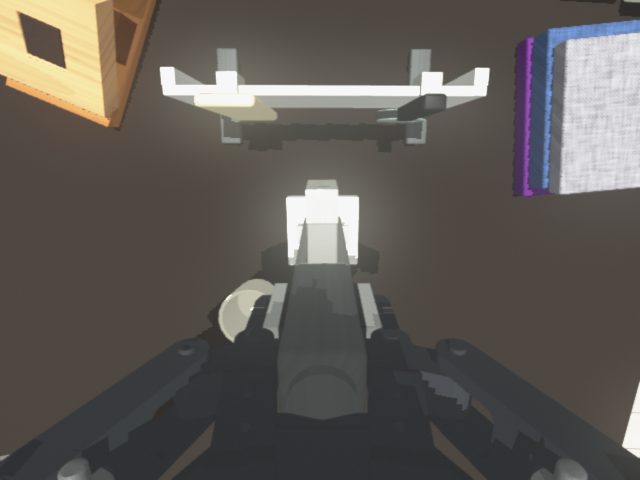

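The wrist picture shows the gauge's clip at (322,190), the bar along row 90, and the gap between the clips at columns 227 and 431 free. I'll move above the slot and recheck the relative position.

```bash
python3 -m jog '{"dr":[[0,-0.0015,0],[0,0,0],[0,0,0],[0,0,0]],"translation":[[0,0.005,0.09],[0.11,0,0],[0.119,0,0.03],[0,0,0]],"fingers":[0,0,0,0]}'
cat > look.py <<'E'
from h import *
s=ctrl.observe();Rt=np.array(s["orientation"])
im,d=ctrl.capture("wrist")
P=ctrl.camera_params("wrist");K=np.array(P["camera_matrix"]);T=np.array(P["tool_from_camera"])
v,u=np.mgrid[:480,:640];W=(np.stack([(u-K[0,2])/K[0,0]*d,(v-K[1,2])/K[1,1]*d,d],-1)@T[:3,:3].T+T[:3,3])
G=W@Rt.T   # world axes, TCP origin
gap=.155-s["position"][2]
m=(d>0)&(abs(G[...,2]-gap)<.005)&(abs(G[...,0]-.042)<.02)&(abs(G[...,1])<.11)&(abs(G[...,1])>.011)
b=G[m]
for _ in range(5):
    c=b.mean(0); D=np.linalg.svd((b-c)[:,:2])[2][0]; r=(b-c)[:,:2]@np.array([-D[1],D[0]]); b=b[abs(r)<max(.0035,2*r.std())]
t=(b-c)[:,:2]@D; x0=c[0]-c[1]*D[0]/D[1]
q=W[(d>0)&(W[...,2]>.02)&(W[...,2]<.0355)&(W[...,0]>.014)&(W[...,0]<.06)&(abs(W[...,1])<.02)]
e=np.percentile(q,[1,50,99],axis=0); sl=Rt@np.array([e[2,0]-.0095,(e[0,1]+e[2,1])/2,e[1,2]+.005])
print("bar rel x",x0,"z",c[2],"y ends",b[:,1].min(),b[:,1].max(),len(b),"yaw",np.degrees(np.arctan(-D[0]/D[1])),"slot rel",sl,"need dx",x0-sl[0],"dz",c[2]-sl[2],"dymid",(b[:,1].min()+b[:,1].max())/2-sl[1])
print(e); plan(([0.5,-0.355,0.19],ax(3,4.6)))
E
python3 look.py
```

```text
t: 19.73
position: [0.501, -0.3518, 0.2416]
orientation: [[0.995, 0.059, 0.081], [0.059, -0.998, 0.002], [0.081, 0.003, -0.997]]
ft_force: [-0.6, 0.2, -1.6]
gripper_width: 0.297
gripper_force: 60.9
bar rel x 0.041032641178468394 z -0.08676265080845236 y ends -0.09648201479295167 0.1032086795232535 3438 yaw 3.2538883554888316 slot rel [ 0.038   0.003  -0.0366] need dx 0.0030488500209407757 dz -0.050203176676739195 dymid 0.0003217296711734976
[[ 0.0143 -0.0077  0.033 ]
 [ 0.0291 -0.0007  0.0345]
 [ 0.0445  0.0059  0.0355]]
t 19.775 p [ 0.5002 -0.3518  0.2414] w 0.3006475096936061 gf 60.88005065917969 F [-0.1117 -0.1155 -2.3484]
 rot [ 0.0006 -0.0001  0.0019] rows 0.0347037020579839 | trans [-0.018   0.0128  0.2046] rows 0.8232965155788269
```

```bash
python3 -m jog '{"dr":[[0,0,0],[0,0,0],[0,0,0],[0,0,0],[0,0,0]],"translation":[[0.004,0,0],[-0.004,0,0.05],[-0.004,0,0.05],[-0.004,0,0.05],[0,0,0]],"fingers":[0,0,0,0,0]}'
python3 - <<'E'
from h import *
plan(([0.5,-0.352,0.189],ax(3,4.6)))
E
```

```text
t: 20.4
position: [0.5003, -0.3514, 0.2005]
orientation: [[0.995, 0.056, 0.078], [0.056, -0.998, 0.006], [0.079, -0.001, -0.997]]
ft_force: [1.4, 0.2, -2.2]
gripper_width: 0.293
gripper_force: 60.7
t 20.4 p [ 0.5003 -0.3514  0.2005] w 0.292811131102757 gf 60.70108652114868 F [ 1.4448  0.1798 -2.2454]
 rot [-0.0005  0.0005  0.0012] rows 0.023619448699958006 | trans [-0.0048  0.0024  0.0456] rows 0.18364640452627823
```

```bash
python3 -m jog '{"dr":[[0,0,0],[0,0,0],[0,0,0]],"translation":[[-0.002,0,0.025],[-0.001,0,0.016],[0,0,0]],"fingers":[0,0,0]}'
python3 - <<'E'
from h import *
im,d=ctrl.capture("scene"); cv2.imwrite("pics/s7.png",cv2.resize(im[220:390,70:250],None,fx=3,fy=3,interpolation=cv2.INTER_CUBIC))
plan(([0.5,-0.352,0.1885],ax(3,4.6)))
E
```

```text
t: 20.78
position: [0.5006, -0.3519, 0.1919]
orientation: [[0.995, 0.057, 0.079], [0.056, -0.998, 0.004], [0.079, 0.001, -0.997]]
ft_force: [1.9, -0.6, -2.9]
gripper_width: 0.296
gripper_force: 60.9
t 20.825 p [ 0.5006 -0.3519  0.192 ] w 0.2975202015202782 gf 60.85426568984985 F [ 1.2851 -0.3066 -1.7671]
 rot [0.0001 0.0003 0.0014] rows 0.024152391346423614 | trans [-0.0036  0.0002  0.0138] rows 0.0568751119329131
```

View pics/s7.png

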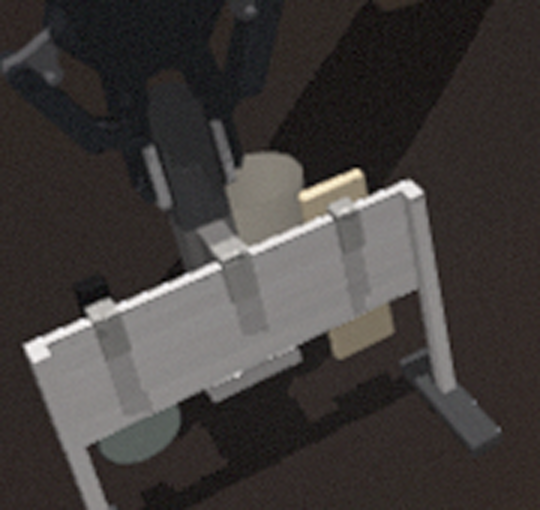

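The clip's leg is behind the bar at (245,300), between the two neighbours. I'll settle it and release.

```bash
python3 -m jog '{"dr":[[0,0,0],[0,0,0]],"translation":[[0,0,0.01],[0,0,0]],"fingers":[0,0]}' 
python3 -m jog '{"dr":[[0,0,0],[0,0,0],[0,0,0],[0,0,0],[0,0,0],[0,0,0]],"translation":[[0,0,0],[0,0,0],[0,0,0],[0,0,0],[0,0,0],[0,0,0]],"fingers":[0.33,0.38,0.45,0.55,0.65,0.65]}' 20
python3 -m jog '{"dr":[[0,0,0],[0,0,0],[0,0,0],[0,0,0],[0,0,0]],"translation":[[0,0,-0.1],[0,0,-0.2],[0,0,-0.2],[0,0,-0.1],[0,0,0]],"fingers":[0.65,0.65,0.65,0.65,0.65]}'
python3 - <<'E'
from h import *
for c in ["scene","top"]:
    im,d=ctrl.capture(c)
    for n in ["gauge","folder","magnifier","clip_cup"]: print(c,n,[(round(r["conf"],2),w(c,r["xyz"]).round(3)) for r in ctrl.spot_in(c,n)[:1]])
im,d=ctrl.capture("wrist");np.save("w8.npy",d)
s=ctrl.observe();P=ctrl.camera_params("wrist");K=np.array(P["camera_matrix"]);T=np.array(P["tool_from_camera"])
v,u=np.mgrid[:480,:640];W=(np.stack([(u-K[0,2])/K[0,0]*d,(v-K[1,2])/K[1,1]*d,d],-1)@T[:3,:3].T+T[:3,3])@np.array(s["orientation"]).T+np.array(s["position"])
q=W[(d>0)&(abs(W[...,0]-.495)<.03)&(abs(W[...,1]+.352)<.022)&(W[...,2]>.222)&(W[...,2]<.24)];print("cap",np.median(q,0),(q.max(0)+q.min(0))/2,np.ptp(q,axis=0),len(q))
q=W[(d>0)&(abs(W[...,0]-.54)<.012)&(abs(W[...,1]+.353)<.02)&(W[...,2]>.157)&(W[...,2]<.18)];print("clip",(q.max(0)+q.min(0))/2,np.median(q,0))
b,y,tl=REST['c'];print("ball c",w("top",[0,0,0]))
E
```

```text
t: 21.08
position: [0.5007, -0.3522, 0.1908]
orientation: [[0.995, 0.057, 0.079], [0.057, -0.998, 0.003], [0.079, 0.002, -0.997]]
ft_force: [-3.1, 1.5, 3.4]
gripper_width: 0.296
gripper_force: 61.5
t: 21.82
position: [0.5008, -0.352, 0.1896]
orientation: [[0.995, 0.057, 0.079], [0.057, -0.998, 0.003], [0.079, 0.001, -0.997]]
ft_force: [0.1, -1.1, -0.1]
gripper_width: 0.65
gripper_force: 0.0
t: 22.45
position: [0.4895, -0.3533, 0.3424]
orientation: [[0.995, 0.056, 0.083], [0.057, -0.998, -0.001], [0.083, 0.006, -0.997]]
ft_force: [-0.1, -0.3, 0.1]
gripper_width: 0.654
gripper_force: 0.0
scene gauge [(0.65, array([ 0.512, -0.349,  0.172]))]
scene folder [(0.89, array([ 0.535, -0.289,  0.149]))]
scene magnifier [(0.67, array([ 0.543, -0.415,  0.08 ]))]
scene clip_cup [(0.81, array([ 0.327, -0.286,  0.037]))]
top gauge [(0.92, array([ 0.506, -0.34 ,  0.128]))]
top folder [(0.58, array([ 0.532, -0.287,  0.162]))]
top magnifier [(0.59, array([ 0.587, -0.039,  0.029]))]
top clip_cup [(0.73, array([ 0.335, -0.294,  0.007]))]
cap [ 0.4979 -0.3512  0.2282] [ 0.4963 -0.3512  0.2274] [0.0263 0.0265 0.0106] 1399
clip [ 0.5383 -0.3488  0.1593] [ 0.5383 -0.3488  0.1592]
ball c [0.4317 0.0109 1.3676]
```

The gauge hangs again: cap and clip are back within a few millimetres, and the neighbours are in place. Now lever c.

Run:
```python
from h import *
R0=ax(1,0)
plan(([0.48,0.336,0.30],R0),([0.484,0.336,0.161],R0))
```

```text
t 23.0 p [ 0.4888 -0.3525  0.3387] w 0.6531182078530232 gf 0.0 F [-0.5035 -0.5448 -0.6302]
 rot [-0.0004 -0.0251  0.0125] rows 0.47505930089225235 | trans [ 0.0127 -2.754   0.1547] rows 11.033559075391976
 rot [0. 0. 0.] rows 0.0 | trans [0.016  0.0003 0.556 ] rows 2.224920672743188
```

```bash
python3 -m jog '{"dr":[[0,-0.0251,0.0125],[0,0,0],[0,0,0],[0,0,0],[0,0,0],[0,0,0],[0,0,0],[0,0,0],[0,0,0],[0,0,0]],"translation":[[0,-0.2,0],[0.001,-0.22,0],[0.001,-0.22,0],[0.001,-0.22,0],[0.001,-0.22,0],[0.001,-0.22,0],[0.001,-0.22,0],[0.001,-0.22,0],[0.001,-0.22,0.05],[0.001,-0.22,0.05]],"fingers":[0.65,0,0,0,0,0,0,0,0,0]}'
python3 -m jog '{"dr":[[0,0,0],[0,0,0],[0,0,0],[0,0,0]],"translation":[[0,-0.22,0.05],[0,-0.22,0],[0,-0.134,0],[0,0,0]],"fingers":[0,0,0,0]}'
python3 - <<'E'
from h import *
plan(([0.484,0.336,0.161],ax(1,0)))
im,d=ctrl.capture("wrist")
for n in ["lever_c_tip","face_c"]:print([(round(r["conf"],2),w("wrist",r["xyz"]).round(3)) for r in ctrl.spot_in("wrist",n)[:3]])
E
```

```text
t: 24.25
position: [0.4795, 0.1943, 0.3146]
orientation: [[1.0, 0.018, 0.002], [0.018, -1.0, 0.001], [0.002, -0.001, -1.0]]
ft_force: [0.6, -0.2, 0.7]
gripper_width: 0.002
gripper_force: 0.0
t: 24.75
position: [0.4767, 0.3378, 0.3017]
orientation: [[1.0, 0.021, -0.0], [0.021, -1.0, 0.001], [0.0, -0.001, -1.0]]
ft_force: [-0.4, -0.9, 0.5]
gripper_width: 0.001
gripper_force: 0.0
t 24.75 p [0.4767 0.3378 0.3017] w 0.0009190390467491648 gf 0.0 F [-0.4115 -0.9439  0.537 ]
 rot [-0.0002 -0.      0.0011] rows 0.018906654003140167 | trans [0.0292 0.0077 0.5626] rows 2.253811997383509
[]
[(0.81, array([0.491, 0.331, 0.061])), (0.75, array([0.598, 0.117, 0.064]))]
```

```bash
python3 -m jog '{"dr":[[0,0,0],[0,0,0],[0,0,0],[0,0,0]],"translation":[[0.014,0.007,0.19],[0.014,0,0.19],[0,0,0.18],[0,0,0]],"fingers":[0,0,0,0]}'
python3 -m jog '{"dr":[[0,0,0],[0,0,0],[0,0,0],[0,0,0],[0,0,0],[0,0,0],[0,0,0],[0,0,0]],"translation":[[0.045,0,0],[0.045,0,0],[0.045,0,0],[0.045,0,0],[0.045,0,0],[0.045,0,0],[0.04,0,0],[0,0,0]],"fingers":[0,0,0,0,0,0,0,0]}'
```

```text
t: 25.4
position: [0.482, 0.3318, 0.1578]
orientation: [[1.0, 0.016, -0.008], [0.016, -1.0, -0.003], [-0.008, 0.003, -1.0]]
ft_force: [-0.2, 0.2, 0.1]
gripper_width: 0.003
gripper_force: 0.0
t: 26.4
position: [0.5626, 0.3354, 0.1616]
orientation: [[1.0, 0.017, 0.001], [0.017, -1.0, 0.0], [0.001, -0.0, -1.0]]
ft_force: [-0.2, 0.2, 0.4]
gripper_width: -0.002
gripper_force: 0.0
```

Run:
```python
from h import *
im,d=ctrl.capture("scene"); im2,d2=ctrl.capture("top")
a=cv2.resize(im[140:280,380:520],(420,420),interpolation=cv2.INTER_CUBIC);b=cv2.resize(im2[180:300,110:230],(360,420),interpolation=cv2.INTER_CUBIC)
cv2.imwrite("pics/c8.png",np.hstack([a,b]))
```

```text
(no output)
```

View pics/c8.png

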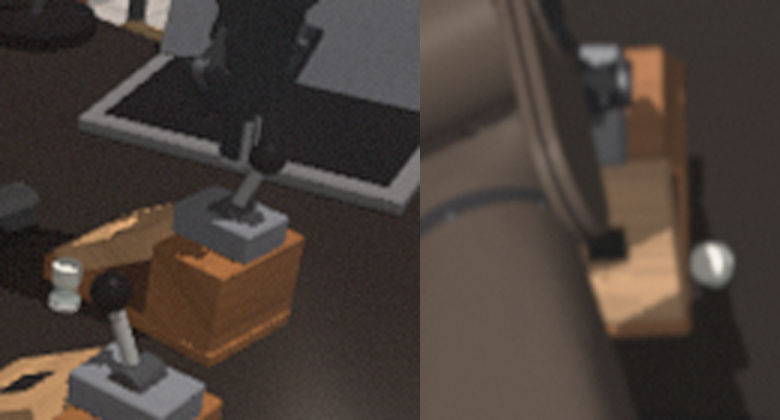

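Lever c now leans back in the left half, with its ball at (268,160), pushed by the fingers. I've now viewed 12 pictures, over the limit of 10, so from here I'll work from numbers only. I'll push gently on to the stop.

```bash
python3 -m jog '{"dr":[[0,0,0],[0,0,0],[0,0,0]],"translation":[[0.025,0,0],[0.02,0,0],[0,0,0]],"fingers":[0,0,0]}'
python3 -m jog '{"dr":[[0,0,0],[0,0,0],[0,0,0]],"translation":[[0.01,0,0],[0.01,0,0],[0,0,0]],"fingers":[0,0,0]}'
```

```text
t: 26.88
position: [0.5697, 0.3358, 0.1614]
orientation: [[1.0, 0.018, -0.01], [0.018, -1.0, -0.002], [-0.01, 0.001, -1.0]]
ft_force: [-9.4, -1.9, 4.7]
gripper_width: -0.002
gripper_force: 5.2
t: 27.25
position: [0.5702, 0.3359, 0.1614]
orientation: [[1.0, 0.019, -0.023], [0.018, -1.0, -0.004], [-0.023, 0.004, -1.0]]
ft_force: [-22.7, -2.2, 11.6]
gripper_width: 0.003
gripper_force: 11.7
```

The lever is at its stop: force jumped at x = 0.570, as predicted. I'll back off, rise and verify.

```bash
python3 -m jog '{"dr":[[0,0,0],[0,0,0],[0,0,0],[0,0,0],[0,0,0],[0,0,0],[0,0,0],[0,0,0],[0,0,0],[0,0,0]],"translation":[[-0.07,0,0],[-0.15,0,0],[-0.1,0,-0.1],[0,0,-0.22],[0,0,-0.22],[0,0.22,-0.1],[0,0.22,0],[0,0.22,0],[0,0,0],[0,0,0]],"fingers":[0,0,0,0,0,0,0,0,0,0]}'
python3 - <<'E'
from h import *
dent('abc')
for c in ["top","scene"]:
    im,d=ctrl.capture(c)
    for n in ["gauge","folder","magnifier","weight","paste_jar","eraser","stapler","clip_cup","lever_a_tip"]: print(c,n,[(round(r["conf"],2),w(c,r["xyz"]).round(3).tolist()) for r in ctrl.spot_in(c,n)[:3]])
    P=ctrl.camera_params(c);K=np.array(P["camera_matrix"]);R=np.array(P["R"]);t=np.array(P["t"])
    v,u=np.mgrid[:480,:640]; W=(np.stack([(u-K[0,2])/K[0,0]*d,(v-K[1,2])/K[1,1]*d,d],-1)-t)@R
    for r in 'abc':
        p,y,tl=REST[r];H=ax(y,0);Q=(W-np.array(p))@H;m=(d>0)&(abs(Q[...,1])<.03)&(W[...,2]>.145)&(W[...,2]<.18)&(Q[...,0]>.02)&(Q[...,0]<.16)
        print(c,"ball",r,"along x",Q[m][:,0].mean(),m.sum())
print(ctrl.observe()["t"],ctrl.observe()["position"])
E
```

```text
t: 28.5
position: [0.5011, 0.1695, 0.3223]
orientation: [[1.0, 0.017, 0.002], [0.017, -1.0, 0.001], [0.002, -0.001, -1.0]]
ft_force: [0.2, 0.9, -1.0]
gripper_width: -0.001
gripper_force: 0.0
a pad z 0.0004204477027847102 -0.005835151811865538 82
b pad z 0.0013745003324282434 -0.006240995351143735 79
  return _methods._mean(a, axis=axis, dtype=dtype,
  ret = ret.dtype.type(ret / rcount)
Traceback (most recent call last):
  File "h.py", line 35, in dent
    print(r,"pad z",np.median(Q[m][:,2]),Q[m][:,2].min(),m.sum())
                                         ~~~~~~~~~~~~~^^
ValueError: zero-size array to reduction operation minimum which has no identity
```

Pad c is hidden behind the arm, so I'll move on a bit and recheck.

```bash
python3 -m jog '{"dr":[[0,0,0],[0,0,0],[0,0,0],[0,0,0],[0,0,0]],"translation":[[0,0.22,0],[0,0.22,0],[0,0.22,0],[0,0.1,0],[0,0,0]],"fingers":[0,0,0,0,0]}'
python3 - <<'E'
from h import *
try: dent('abc')
except Exception as e: print(e)
for c in ["top","scene"]:
    im,d=ctrl.capture(c)
    for n in ["gauge","folder","magnifier","weight","paste_jar","eraser","stapler","clip_cup"]: print(c,n,[(round(r["conf"],2),w(c,r["xyz"]).round(3).tolist()) for r in ctrl.spot_in(c,n)[:2]])
    P=ctrl.camera_params(c);K=np.array(P["camera_matrix"]);R=np.array(P["R"]);t=np.array(P["t"])
    v,u=np.mgrid[:480,:640]; W=(np.stack([(u-K[0,2])/K[0,0]*d,(v-K[1,2])/K[1,1]*d,d],-1)-t)@R
    for r in 'abc':
        p,y,tl=REST[r];H=ax(y,0);Q=(W-np.array(p))@H;m=(d>0)&(abs(Q[...,1])<.03)&(W[...,2]>.145)&(W[...,2]<.18)&(Q[...,0]>.02)&(Q[...,0]<.16)
        print(c,"ball",r,"along x",Q[m][:,0].mean(),m.sum())
print(ctrl.observe()["t"],ctrl.observe()["position"])
E
```

```text
t: 29.18
position: [0.5046, -0.0207, 0.3217]
orientation: [[1.0, 0.016, 0.0], [0.016, -1.0, 0.001], [0.0, -0.001, -1.0]]
ft_force: [-0.1, -0.3, -0.4]
gripper_width: -0.002
gripper_force: 0.0
zero-size array to reduction operation minimum which has no identity
top gauge [(0.85, [0.5, -0.341, 0.153])]
top folder [(0.66, [0.543, -0.323, 0.009]), (0.45, [0.53, -0.29, 0.162])]
top magnifier [(0.6, [0.533, -0.408, 0.143])]
top weight []
top paste_jar []
top eraser [(0.59, [0.571, 0.175, 0.022])]
top stapler [(0.55, [0.359, 0.27, 0.046])]
top clip_cup [(0.83, [0.332, -0.297, 0.018])]
top ball a along x 0.058219864894833724 135
top ball b along x 0.05724636047100479 133
top ball c along x 0.11237672977518331 138
scene gauge [(0.88, [0.512, -0.349, 0.172]), (0.48, [0.588, 0.107, 0.061])]
scene folder [(0.64, [0.646, -0.132, 0.157])]
scene magnifier [(0.95, [0.543, -0.411, 0.077])]
scene weight [(0.65, [0.481, 0.259, 0.026]), (0.37, [0.6, -0.038, 0.03])]
scene paste_jar [(0.67, [0.481, 0.261, 0.02])]
scene eraser [(0.2, [0.598, -0.14, 0.063])]
scene stapler [(0.57, [0.371, 0.271, 0.02])]
scene clip_cup [(0.61, [0.326, -0.284, 0.038])]
scene ball a along x 0.06748738433640647 214
scene ball b along x 0.06474843706961277 160
scene ball c along x 0.1196428037284502 113
30.125 [ 0.5041 -0.0206  0.3218]
  return _methods._mean(a, axis=axis, dtype=dtype,
  ret = ret.dtype.type(ret / rcount)
```

Ball c has moved back 56 mm, balls a and b haven't moved, and everything else is in place. Handing in.

```bash
python3 -c "
from rig import ctrl
print(ctrl.finish_job())"
```

```text
the job is handed in; nothing more can be done
None
```

The job is handed in (no verdict was returned): the gauge found rest c's pad soft (16 mm dent) and a and b sound, lever c is at its back stop, and the gauge hangs back in its gap with nothing seen out of place, but I viewed 12 pictures, over the limit of 10.

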